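Shut the servo caddy's lid and roll it into its bay

TASK

Press the red lid of the little castor caddy down at its edge on the yellow-handle side until the catch clicks shut. Then take the yellow handle and push the caddy straight ahead until all four swivel castors trail straight behind their pivots, before steering it under the gantry bar into the lime-taped bay; run it in straight, so that it stands centred and square between the lines, nose to the closed end, with the castors trailing straight again. Roll the caddy, do not lift it; do not bump the gantry, and leave the servo, bracket and screwdriver where they are; let go at the end.

Things in the scene. Friction and masses are not known exactly. Their poses are not given: they have to be found in the camera images.
- caddy_mid (a point): The caddy: grey deck 160 x 120 mm (x, y), 8 mm thick, top 40 mm above the bench, on four swivel castors; on it a white box 125 x 110 mm with a red lid. 0.6 to 0.95 kg. This point is on the deck's centre line, half-way along, 50 mm above the bench. x points forward (to the nose, away from the handle), y to its left, z up. All four wheels swivel, so it can also be pushed sideways or turned on the spot.
- handle (a point): Middle of the grip of the yellow paddle handle at the rear of the caddy: 104 mm behind caddy_mid, on the centre line, 115 mm above the bench. The paddle is a flat bar 16 mm thick (across y, take it by these two flat sides), 30 mm wide, its top end 150 mm above the bench; it leans backward, away from the nose, by 30 degrees from vertical; below this point it runs on down to the deck. Axes as for caddy_mid.
- lid_edge (a point): Where to press: top of the black thumb strip (8 x 50 mm) by the free edge of the red lid, on the handle side; the lid is 112 mm wide. Lid hinge: across the front end of the box, 80 mm ahead of caddy_mid, 96.5 mm above the bench; this point is 107 mm from it. Shut, it stands 105.5 mm above the bench, 27 mm behind caddy_mid on the centre line. Axes fixed to the lid, x to the hinge.
- lid (a joint): Lid angle in rad: 0 shut and caught, 0.33 to 0.45 as found, standing ajar (limit 0.45). A light spring lifts it; about 0.08 rad from shut its edge meets the round steel nose of the spring catch (24 mm wide, 17 mm behind this strip), which takes about 5 to 8 N to pass; from about 0.035 rad it snaps home and stays shut.
- axle_fl (a point): Wheel axle of the front left castor (wheel 22 mm in diameter, axle 11 mm above the bench). Its swivel pivot is fixed to the deck 62 mm ahead of caddy_mid and 45 mm to the left; the axle lies 12 mm from the pivot, and when the castor trails straight it is exactly behind the pivot. It swings round freely; some 50 mm of straight rolling brings it into trail.
- axle_fr (a point): Wheel axle of the front right castor (wheel 22 mm in diameter, axle 11 mm above the bench). Its swivel pivot is fixed to the deck 62 mm ahead of caddy_mid and 45 mm to the right; the axle lies 12 mm from the pivot, and when the castor trails straight it is exactly behind the pivot. It swings round freely; some 50 mm of straight rolling brings it into trail.
- axle_rl (a point): Wheel axle of the rear left castor (wheel 22 mm in diameter, axle 11 mm above the bench). Its swivel pivot is fixed to the deck 62 mm behind caddy_mid and 45 mm to the left; the axle lies 12 mm from the pivot, and when the castor trails straight it is exactly behind the pivot. It swings round freely; some 50 mm of straight rolling brings it into trail.
- axle_rr (a point): Wheel axle of the rear right castor (wheel 22 mm in diameter, axle 11 mm above the bench). Its swivel pivot is fixed to the deck 62 mm behind caddy_mid and 45 mm to the right; the axle lies 12 mm from the pivot, and when the castor trails straight it is exactly behind the pivot. It swings round freely; some 50 mm of straight rolling brings it into trail.
- park_mark (a point): Centre of the bay on the bench, where the middle of the caddy's footprint shall stand (small lime cross). Lime tape lines, inner space 190 mm along x by 150 mm along y, open at the near (-x) end; x points into the bay (the way the nose shall point), z up.
- bar_under (a point): Middle of the underside of the black gantry bar that crosses the mouth of the bay, 205 mm above the bench, 84 mm before park_mark (-x) in the bay's frame. The bar is 40 x 40 mm, 540 mm long along the bay's y, with posts 36 mm square at 240 mm either side of the middle, on feet 80 x 60 mm. Fixed. With the caddy parked, the grip is right below the bar's near edge, so the hand must lean back 30 to 45 degrees.
- servo: Bystander: black and red servo motor, 54 x 20 x 40 mm, standing; origin at the centre of its underside.
- bracket: Bystander: white printed U-bracket 90 x 45 x 50 mm; origin at the centre of its underside.
- driver: Bystander: screwdriver 160 mm long with orange handle (26 mm thick) lying along its x; origin under its middle, on the bench.
There are look-alikes about, which are no part of the job. Of the things that look like the part that bears caddy_mid, the largest one is meant.

How it is judged (in metres and radians):
On the way, in this order (a step that is already met when the one before it is completed fails the run):
1. the lid is pressed down and caught shut (value of joint lid below 0.03 rad), for 0.2 s.
2. the caddy has been rolled at least 35 mm and all four castors trail straight (within about 25 degrees), still at least 70 mm short of the mark (x of each of axle_fl, axle_fr in the frame of caddy_mid below 0.05113 m and x of each of axle_rl, axle_rr in the frame of caddy_mid below -0.07287 m and distance of caddy_mid from where it was at the start of the episode above 0.035 m and horizontal distance between caddy_mid and park_mark above 0.07 m and value of joint lid below 0.03 rad), for 0.1 s.
At the end, for the whole second after the job is handed in: The lid is caught shut (within 0.03 rad); the caddy stands on its wheels at rest, its middle within 15 mm of the bay's mark, square to the bay within 0.1 rad, nose to the closed end, all four castors trailing straight within about 25 degrees; nothing is held (value of joint lid below 0.03 rad and horizontal distance between caddy_mid and park_mark below 0.015 m and angle between the x axis of caddy_mid and the x axis of park_mark, either way round below 0.1 rad and x of handle in the frame of park_mark below -0.05 m and angle between caddy_mid's own z axis and vertical below 0.05 rad and x of each of axle_fl, axle_fr in the frame of caddy_mid below 0.05113 m and x of each of axle_rl, axle_rr in the frame of caddy_mid below -0.07287 m); the robot touches nothing.
It fails at once if the caddy is lifted more than 15 mm off the bench or tipped by more than about 14 degrees (height (world z) of caddy_mid above 0.065 m or angle between caddy_mid's own z axis and vertical above 0.25 rad).
It fails at once if the gantry is bumped (over 5 N) (contact force between gantry and anything else above 5 N).
It fails at once if the servo, bracket or screwdriver is moved by more than 20 mm (distance of any of servo, bracket, driver from where it was at the start of the episode above 0.02 m).
It also fails if it takes over 48 s, if anything falls off the work surface, if the arm or the gripper's body presses on something with over 40 N, if the wrist force passes 120 N, or if a joint passes its speed limit or range.

ROBOT

A 6-joint arm with a two-finger parallel gripper is mounted at the origin on the work surface. World frame = base frame: x ahead of the robot, y to its left, z up, the work surface at z = 0. Lengths are in m, angles in degrees, forces in N, time in s.
With the tool pointing down it reaches from about 0.35 to 0.775 m from the base axis. Payload 7.3 kg.
Tool frame: the origin (TCP) lies on the centre line of the jaws, within the pads' length; the fingertips stand 11 mm ahead of it and the grasp point (between the pads) lies 8 mm behind it (tcp_to_tips is the distance from the TCP to the fingertips, in m); x points along the fingers, z is the direction in which the jaws open and shut, and the axes are right-handed (so a half turn about x gives the same grasp; the last joint's range is limited). The gripper opens to 92 mm and grips with 3 to 60 N. Pads are 19 mm wide; open, the fingers measure 130 mm over their backs; the gripper's body (75 mm by 190 mm) begins 47 mm behind the grasp point.
Start: joints at [-84.282, 19.595, 87.324, -0, 73.075, -8.365], TCP at [0.128, -0.509, 0.238] pointing down, gripper open.
Joint ranges: [-145.02, 145.02], [-44.19, 115.74], [2.07, 154.8], [-57.11, 237.11], [16.16, 152.29], [-177.93, 177.93]. Speed limits (degrees/s): [147.25, 147.25, 180, 180, 180, 180].

INTERFACE

Orientations are given as a 3x3 rotation matrix whose columns are the frame's x, y, z axes.
In Python, from plant import * gives the robot as it stands. The module is installed in compiled form; this text tells all that it offers.
- The arm moves only by the shell command python3 -m crank 'ROWS' [FORCE]. ROWS is JSON, a list of rows, each a list of 5 numbers: the opening, from 0 (shut) to 1 (fully open), then the shift along the tool's x, y, z in mm, then the turn about the tool's x in rad. A call has 1 to 10 rows; each row shifts and turns the pose as measured when the row begins, along the tool's axes as they then stand; what a row does not reach is not made up. A row lasts 1/12 s, in which the tool goes at most 41.7 mm and 7.16 degrees, less where a joint would pass 70% of its speed; a pose out of reach is approached as far as the arm can. A call is refused whole if a number of a shift passes 41.7 or a number of a turn 0.125, either way. A call with a gripper value outside its range is refused whole. The fingers move at their own pace and stop on an object; FORCE is the grip in N (left out, the last holds). Time passes only in rows, so rows that do not move let the fingers close. It gives the time, the measured TCP pose, the force and the opening at its end, in the units of the state.
- state(): the state, without advancing time (a new reading comes with each control period).
- grab_frame(name): name is "side" or "top" or "wrist"; returns a dict with "color" (400x640x3 uint8, red, green, blue), "z_map" (400x640 float32, m along the optical axis (not along the pixel's ray), 0 where there is no reading), "K" (3x3 intrinsics, pixels), "rvec" (rotation vector, rad) and "tvec" (3), from world to camera coordinates, as OpenCV has them; the wrist camera has in their place "hand_eye" (4x4, takes a point from camera to tool coordinates, whose origin is the TCP and whose axes are the tool frame's). Camera axes: x right, y down, z forward; pixel columns grow to the right and rows downward; lengths in m; the calibration is good to about 2 mm. A picture is of the moment at which its call begins: read the wrist's pose just before it.
- hand_in(): hands the job in, once; it reports no verdict.
The state is a dict: "time": time; "joints": joint angles; "dq": joint speeds; "tau": joint torques, N m; "position": TCP position; "eef_rot": TCP orientation; "force": force on the tool from outside, world axes, zero at the start; "ft_torque": the same for the moment, N m; "gripper_width": finger opening in m.
Only numpy, scipy, OpenCV 4.12 (cv2) and the standard library are available. Lean on these libraries where they do the work, as an engineer would, in place of code of your own. Each camera call takes 0.05 s, during which the arm holds its last target.

## Working session

There is one attempt and no reset: what is moved stays moved. The work goes in short steps, Python scripts to look and compute and a shell command to move; the robot and the scene stay as the last step left them, time stands still between calls to the robot, and variables do not carry over. Pictures are saved under pics/ and viewed, and the job is handed in when it is done.

```bash
mkdir -p pics
python3 - <<'E'
from plant import *
import cv2,json
s=state()
for k,v in s.items(): print(k,v)
for n in ["side","top","wrist"]:
    f=grab_frame(n)
    cv2.imwrite(f"pics/{n}0.png",f["color"][:,:,::-1])
    print(n,f["K"],f.get("rvec"),f.get("tvec"),f.get("hand_eye"))
E
```

```text
time 0.0
joints [-8.42824500e+01  1.96370204e+01  8.73764406e+01 -5.42482312e-04
  7.30752833e+01 -8.36676373e+00]
dq [ 0.03087803  0.0431451  -0.06167317  0.01982679  0.03556446 -0.03713836]
tau [ 1.17739437e-03 -4.31246495e+01 -2.44222856e+01  7.18026306e-02
  5.59141603e-02 -1.36496360e-04]
position [ 0.12772423 -0.5088264   0.23704448]
eef_rot [[-1.63319295e-04  9.69938020e-01  2.43352029e-01]
 [ 1.54027093e-03  2.43351988e-01 -9.69936821e-01]
 [-9.99998800e-01  2.16418659e-04 -1.53371141e-03]]
force [ 0.26048284 -0.11612679  0.27893283]
ft_torque [-0.0252759  -0.00357433  0.0027964 ]
gripper_width 0.09203341400066878
side [[406.43515972   0.         321.70001337]
 [  0.         406.43515972 199.84147988]
 [  0.           0.           1.        ]] [ 0.77334091 -2.69704103  0.9406465 ] [0.48397173 0.29852919 0.8339924 ] None
top [[430.53646083   0.         313.04918348]
 [  0.         430.53646083 198.64694929]
 [  0.           0.           1.        ]] [ 2.23969316 -1.96485695  0.21012133] [-0.04905672  0.58265899  0.89045398] None
wrist [[351.11097011   0.         324.89982717]
 [  0.         351.11097011 197.11716793]
 [  0.           0.           1.        ]] None None [[-2.75663954e-04 -2.58574285e-01  9.65991337e-01 -1.47701990e-01]
 [ 3.52651893e-04 -9.65991339e-01 -2.58574185e-01  6.93574422e-02]
 [ 9.99999900e-01  2.69379092e-04  3.57475703e-04  8.93954430e-05]
 [ 0.00000000e+00  0.00000000e+00  0.00000000e+00  1.00000000e+00]]
```

View pics/side0.png

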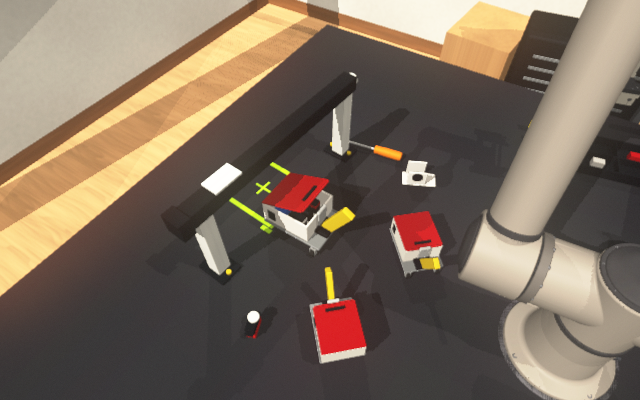

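View pics/top0.png

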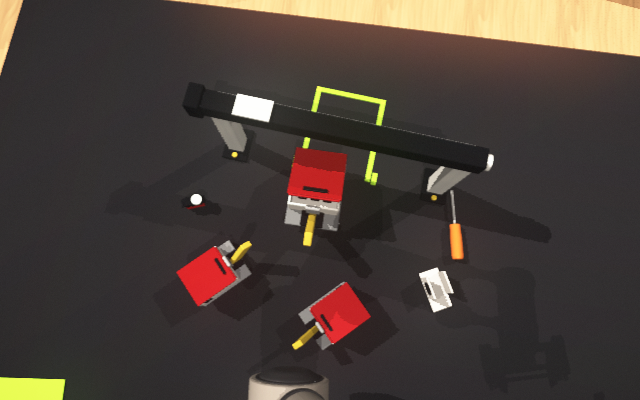

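View pics/wrist0.png

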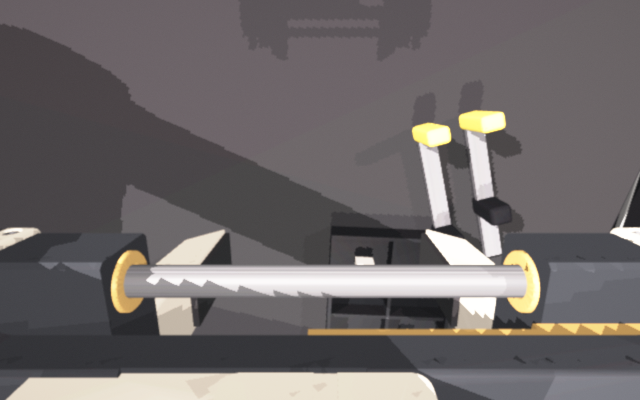

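The caddy with the lid ajar stands just before the bay, at about (315,190) in the top view. Two closed-lid look-alikes are at (215,275) and (335,315). The gantry bar runs across from (195,100) to (490,160) over the lime bay, with the servo at (196,200), the bracket at (437,290) and the driver at (456,235).

```bash
cat > h.py <<'E'
from plant import *
import cv2, numpy as np
def cam(n):
    f=grab_frame(n); f["bgr"]=np.ascontiguousarray(f["color"][:,:,::-1])
    f["hsv"]=cv2.cvtColor(f["bgr"],cv2.COLOR_BGR2HSV)
    if "rvec" in f and f["rvec"] is not None:
        R=cv2.Rodrigues(np.array(f["rvec"],float))[0]; t=np.array(f["tvec"],float).ravel()
    else:
        s=f.get("_s") or state(); He=np.array(f["hand_eye"]); T=np.eye(4);T[:3,:3]=s["eef_rot"];T[:3,3]=s["position"]
        C=np.linalg.inv(T@He); R=C[:3,:3];t=C[:3,3]
    f["R"]=R;f["t"]=t
    return f
def ray(f,uv):
    uv=np.atleast_2d(np.array(uv,float)); d=np.c_[uv,np.ones(len(uv))]@np.linalg.inv(f["K"]).T
    return -f["R"].T@f["t"], d@f["R"]
def onz(f,uv,z):
    o,d=ray(f,uv); return o+d*((z-o[2])/d[:,2])[:,None]
def proj(f,P):
    P=np.atleast_2d(np.array(P,float)); c=P@f["R"].T+f["t"]; p=c@np.array(f["K"]).T; return p[:,:2]/p[:,2:]
def cloud(f):
    z=f["z_map"]; v,u=np.mgrid[:400,:640]; K=np.array(f["K"])
    p=np.stack([(u-K[0,2])/K[0,0]*z,(v-K[1,2])/K[1,1]*z,z],-1)
    W=(p-f["t"])@f["R"]; W[z<=0]=np.nan; return W
def mask(f,lo,hi): return cv2.inRange(f["hsv"],np.array(lo),np.array(hi))
def crop(f,x0,y0,x1,y1,k,fn): cv2.imwrite(fn,cv2.resize(f["bgr"][y0:y1,x0:x1],None,fx=k,fy=k,interpolation=cv2.INTER_CUBIC))
E
python3 - <<'E'
from h import *
t=cam("top"); s=cam("side")
print("campos",-t["R"].T@t["t"],-s["R"].T@s["t"])
crop(t,270,70,410,260,4*0.75,"pics/t1.png"); crop(s,180,140,440,290,3,"pics/s1.png")
for f,n in((t,"t"),(s,"s")):
    W=cloud(f)
    for nm,lo,hi in(("lime",(30,120,120),(45,255,255)),("yel",(22,150,120),(29,255,255)),("orange",(8,150,120),(18,255,255))):
        m=mask(f,lo,hi); k,l,st,c=cv2.connectedComponentsWithStats(m)
        for i in range(1,k):
            if st[i,4]>25: print(n,nm,st[i],np.nanmean(W[l==i],0).round(3),np.nanmin(W[l==i],0).round(3),np.nanmax(W[l==i],0).round(3))
E
```

```text
campos [0.38776272 0.0047524  0.99218135] [0.258927   0.49796732 0.83897378]
t lime [311  86  76  40 635] [ 0.855 -0.029  0.003] [ 0.699 -0.118 -0.004] [0.884 0.063 0.244]
t lime [302 137   8  11  64] [0.733 0.064 0.001] [ 0.719  0.057 -0.004] [0.747 0.072 0.004]
t lime [365 151  13  34 262] [ 0.686 -0.099  0.001] [ 0.65  -0.116 -0.004] [ 0.733 -0.087  0.006]
t lime [   0  377   65   23 1396] [0.105 0.574 0.003] [ 0.076  0.503 -0.002] [0.133 0.647 0.008]
t yel [232 152   6   6  26] [0.677 0.228 0.012] [0.672 0.222 0.005] [0.683 0.235 0.016]
t yel [303 215  13  31 247] [0.506 0.026 0.113] [ 0.474  0.018 -0.003] [0.548 0.039 0.15 ]
t yel [231 241  21  22 184] [0.448 0.163 0.086] [ 0.425  0.14  -0.001] [0.475 0.19  0.116]
t yel [292 326  25  24 189] [0.292 0.008 0.088] [ 0.259 -0.015 -0.002] [0.315 0.032 0.118]
t orange [449 223  15  36 333] [ 0.538 -0.305  0.019] [ 0.499 -0.324 -0.004] [ 0.579 -0.291  0.029]
s lime [270 162  20  13 101] [ 0.771 -0.098  0.004] [ 0.683 -0.11  -0.002] [ 0.806 -0.021  0.103]
s lime [256 181  15  14  98] [ 0.769 -0.017  0.002] [ 0.685 -0.046 -0.003] [0.796 
[... 265 characters left out ...]
] [0.318 0.03  0.115]
s yel [325 267  10  33 236] [0.449 0.165 0.084] [ 0.43   0.092 -0.001] [0.49  0.195 0.117]
s yel [226 269   6   6  30] [0.677 0.231 0.013] [0.671 0.223 0.007] [0.684 0.237 0.017]
s orange [265   0  44  15 328] [ 2.161 -2.075 -0.712] [ 1.992 -2.111 -0.764] [ 2.411 -2.038 -0.657]
s orange [339  16  28  18 146] [ 1.612 -2.076 -0.724] [ 1.482 -2.1   -0.758] [ 1.722 -2.055 -0.665]
s orange [368  31  32  13  73] [ 1.357 -2.075 -0.736] [ 1.211 -2.099 -0.753] [ 1.464 -2.054 -0.713]
s orange [405  44  36  13 138] [ 1.009 -2.075 -0.729] [ 0.911 -2.104 -0.756] [ 1.165 -2.047 -0.693]
s orange [373 145  30  16 163] [ 0.537 -0.3    0.015] [ 0.499 -0.338 -0.004] [ 0.584 -0.287  0.028]
```

View pics/t1.png

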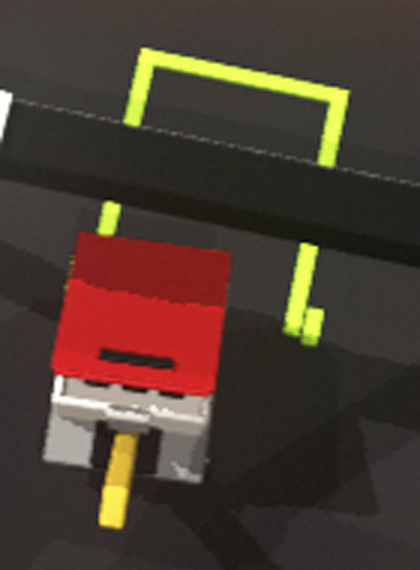

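View pics/s1.png

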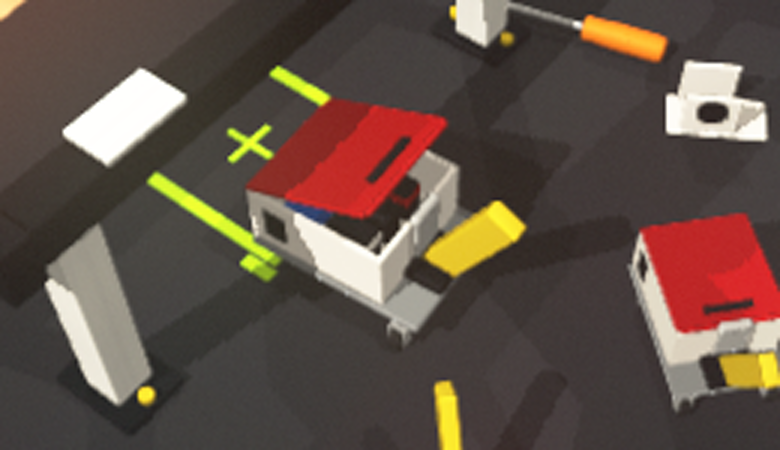

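```bash
cat >> h.py <<'E'
def bay(f):
    m=mask(f,(30,120,120),(45,255,255)); v,u=np.nonzero(m); P=onz(f,np.c_[u,v],0.001)
    return P[(P[:,0]>0.55)&(P[:,0]<0.95)&(abs(P[:,1])<0.2)]
E
python3 - <<'E'
from h import *
t=cam("top"); s=cam("side")
for n,f in(("top",t),("side",s)):
    m=mask(f,(30,120,120),(45,255,255)); k,l,st,c=cv2.connectedComponentsWithStats(m)
    for i in range(1,k):
        if st[i,4]>20:
            v,u=np.nonzero(l==i);P=onz(f,np.c_[u,v],0.001)
            if P[:,0].min()<.5: continue
            r=cv2.minAreaRect(P[:,:2].astype(np.float32)*1000); print(n,st[i],"rect mm",np.round(r[0],1),np.round(r[1],1),round(r[2],2)); print(cv2.boxPoints(r).round(0).tolist())
# cloud analysis of caddy
for n,f in(("top",t),("side",s)):
    W=cloud(f)
    reg=(W[...,0]>.42)&(W[...,0]<.75)&(W[...,1]>-.1)&(W[...,1]<.13)
    red=(mask(f,(0,150,60),(6,255,255))>0)|(mask(f,(174,150,60),(180,255,255))>0)
    P=W[reg&red&(W[...,2]>.09)]; print(n,"red n",len(P)); 
    c=P.mean(0);u_,s_,vt=np.linalg.svd(P-c); print(" plane c",c.round(4),"normal",vt[2].round(4),"rms",(s_[2]/len(P)**.5).round(4))
    D=W[reg&(abs(W[...,2]-.04)<.004)&(f["hsv"][...,1]<60)]; r=cv2.minAreaRect(D[:,:2].astype(np.float32)*1000);print(" deck",len(D),r, cv2.boxPoints(r).round(0).tolist())
    Y=mask(f,(20,150,100),(29,255,255))>0; Q=W[reg&Y&(W[...,2]>.05)]; print(" handle",len(Q),Q.mean(0).round(4), Q[Q[:,2]>.14].mean(0).round(4))
E
```

```text
top [311  86  76  40 634] rect mm [841.9 -27.2] [176.4  70.1] 84.58
[[799.0, -112.0], [868.0, -118.0], [885.0, 57.0], [815.0, 64.0]]
top [302 137   8  11  64] rect mm [733.1  63.8] [14.1 27. ] 84.35
[[719.0, 58.0], [746.0, 55.0], [747.0, 70.0], [720.0, 72.0]]
top [365 151  13  34 262] rect mm [690.8 -98.9] [82.1 28.6] 5.69
[[649.0, -89.0], [651.0, -117.0], [733.0, -109.0], [730.0, -81.0]]
side [270 162  20  13 101] rect mm [ 773.6 -100. ] [16.5 63.6] 85.08
[[741.0, -106.0], [805.0, -111.0], [806.0, -95.0], [743.0, -89.0]]
side [256 181  15  14  98] rect mm [769.2 -18.9] [38.  43.1] 37.75
[[741.0, -13.0], [767.0, -48.0], [797.0, -24.0], [771.0, 10.0]]
side [229 197  45  36 324] rect mm [743.3  67.4] [ 27.8 158. ] 78.09
[[663.0, 70.0], [818.0, 37.0], [823.0, 65.0], [669.0, 97.0]]
top red n 2501
 plane c [0.6247 0.0227 0.1249] normal [-0.3665  0.0056 -0.9304] rms 0.0014
 deck 657 ((556.8971557617188, 23.69860076904297), (119.52437591552734, 65.97830200195312), 89.17784118652344) [[523.0, -36.0], [589.0, -37.0], [591.0, 83.0], [525.0, 84.0]]
 handle 250 [0.5102 0.0254 0.1191] [0.4917 0.0249 0.1442]
side red n 1499
 plane c [0.6238 0.0294 0.126 ] normal [-0.3633  0.0044 -0.9317] rms 0.0011
 deck 443 ((603.8582763671875, 26.771968841552734), (121.3370361328125, 158.15443420410156), 89.92521667480469) [[525.0, -34.0], [683.0, -34.0], [683.0, 87.0], [525.0, 88.0]]
 handle 420 [0.5087 0.033  0.1067] [0.4915 0.0294 0.1441]
```

The caddy middle is about (0.604, 0.026) with yaw near -0.7°. The lid is about 0.375 rad open, and the bay mark is about (0.770, -0.019) with yaw near -5.5°. I'll check the strip by triangulation, then raise the hand and turn it so that the wrist camera faces backward, away from the bar.

```bash
python3 - <<'E'
from h import *
t=cam("top"); s=cam("side")
def strip(f,box):
    x0,y0,x1,y1=box; W=f["hsv"][y0:y1,x0:x1]; m=((W[...,2]<70)).astype(np.uint8)
    k,l,st,c=cv2.connectedComponentsWithStats(m); 
    return [(st[i].tolist(),(c[i]+[x0,y0]).round(1).tolist()) for i in range(1,k) if st[i,4]>8]
print(strip(t,(295,180,340,196))); print(strip(s,(295,180,325,208)))
def tri(a,ua,b,ub):
    P=[f["K"]@np.c_[f["R"],f["t"]] for f in(a,b)]
    X=cv2.triangulatePoints(P[0],P[1],np.array(ua,float),np.array(ub,float)).ravel(); return X[:3]/X[3]
print(tri(t,(315.7,189),s,(309.5,193.3)))
w=cam("wrist"); W=cloud(w); print(W[128,432],W[120,482],W[290,370])
E
python3 -m crank '[[0,-20,0,0,0.125],[0,-40,0,0,0.125]]' 10; python3 -c "
from plant import *
print(state()['joints'])"
```

```text
[([9, 7, 23, 6, 72], [315.0, 189.5])]
[([8, 6, 13, 14, 40], [309.4, 192.6]), ([17, 19, 7, 7, 34], [315.1, 202.1])]
[0.58903417 0.0226079  0.13499684]
[ 0.19773734 -0.59503511  0.0517415 ] [ 0.21539372 -0.63346792  0.06159226] [ 0.15648128 -0.51306723  0.31124245]
time: 0.67
position: [0.1273, -0.5058, 0.2915]
eef_rot: [[-0.002, 1.0, -0.009], [0.016, -0.009, -1.0], [-1.0, -0.002, -0.016]]
force: [0.3, -1.2, -0.4]
gripper_width: 0.0827
[-8.42886248e+01  1.76688944e+01  8.15488985e+01 -5.95121605e-03
  8.17092482e+01  6.23581314e+00]
```

```bash
python3 -m crank '[[0,-40,0,0,0],[0,-40,0,0,0],[0,-20,15,-30,0],[0,0,24,-33,0],[0,0,24,-33,0],[0,0,24,-33,0],[0,0,24,-33,0],[0,0,24,-33,0],[0,0,24,-33,0],[0,0,24,-33,0]]'; python3 -m crank '[[0,0,24,-33,0],[0,0,24,-33,0],[0,0,24,-33,0],[0,0,24,-33,0],[0,0,24,-33,0],[0,0,0,0,-0.125],[0,0,0,0,-0.125],[0,0,0,0,-0.125],[0,0,0,0,-0.125],[0,0,0,0,-0.125]]'; python3 -c "
from plant import *
print(state()['joints'])"
```

```text
time: 1.5
position: [0.3161, -0.2487, 0.4051]
eef_rot: [[0.002, 1.0, -0.031], [0.001, -0.031, -1.0], [-1.0, 0.002, -0.001]]
force: [0.9, 0.9, 0.4]
gripper_width: 0.0166
time: 2.33
position: [0.4457, -0.0719, 0.4065]
eef_rot: [[0.007, 0.825, 0.564], [0.001, 0.564, -0.825], [-1.0, 0.006, 0.003]]
force: [-0.2, 0.2, -1.1]
gripper_width: 0.0009
[-19.04405015   6.87374442  77.92156672   0.20165231  94.85106737
  36.61116291]
```

```bash
python3 -m crank '[[0,0,0,0,-0.125],[0,0,0,0,-0.125],[0,0,0,0,-0.125],[0,0,0,0,-0.125],[0,0,0,0,-0.125],[0,0,0,0,-0.125],[0,0,0,0,-0.125],[0,0,0,0,-0.125],[0,0,0,0,-0.125],[0,0,0,0,-0.125]]'; python3 -m crank '[[0,0,0,0,-0.125],[0,0,0,0,-0.125],[0,0,0,0,-0.125],[0,0,0,0,-0.125],[0,0,0,0,-0.125],[0,0,0,0,-0.125],[0,0,0,0,-0.125],[0,0,0,0,-0.125],[0,0,0,0,-0.125],[0,0,0,0,-0.125]]'
cat >> h.py <<'E'
def plan(target,yaw=None):
    s=state(); R=np.array(s["eef_rot"]); d=R.T@(np.array(target)-s["position"])*1000
    print("pos",np.round(s["position"],4),"lean",np.degrees(np.arctan2(R[0,0],-R[2,0])).round(2),"side",np.degrees(np.arcsin(R[1,0])).round(2),"d tool mm",d.round(1))
    z=R[:,2]; y=np.degrees(np.arctan2(-z[0],z[1]))
    print("jaw yaw",y.round(2),"jaw tilt",np.degrees(np.arcsin(z[2])).round(2),"" if yaw is None else "turn rad %.3f"%np.radians(y-yaw))
E
python3 - <<'E'
from h import *
print(state()["joints"])
plan([0.588,0.024,0.16],-0.7)
E
```

```text
time: 3.17
position: [0.4451, -0.071, 0.4069]
eef_rot: [[0.008, -0.275, 0.962], [0.001, 0.962, 0.275], [-1.0, -0.001, 0.008]]
force: [-0.2, 0.5, 0.0]
gripper_width: 0.0004
time: 4.0
position: [0.4444, -0.0707, 0.4074]
eef_rot: [[0.008, -0.999, 0.043], [0.001, 0.043, 0.999], [-1.0, -0.008, 0.001]]
force: [0.1, 0.9, 0.2]
gripper_width: 0.0004
[ -18.96415012    6.65259708   78.04359003    0.20906306   94.86774945
 -106.50097711]
pos [ 0.4444 -0.0707  0.4074] lean 0.48 side 0.06 d tool mm [ 248.7 -137.4  100.4]
jaw yaw -2.44 jaw tilt 0.08 turn rad -0.030
```

```bash
python3 -m crank '[[0,0,-28,20,-0.03],[0,0,-28,20,0],[0,0,-28,20,0],[0,0,-28,20,0],[0,0,-25,20,0],[0,38,0,0,0],[0,38,0,0,0],[0,38,0,0,0],[0,20,0,0,0],[0,0,0,0,0]]'
python3 - <<'E'
from h import *
plan([0.588,0.024,0.16],-0.7)
f=cam("wrist"); cv2.imwrite("pics/w1.png",f["bgr"])
f=cam("side"); cv2.imwrite("pics/s2.png",f["bgr"])
E
```

```text
time: 4.83
position: [0.5956, 0.0327, 0.2744]
eef_rot: [[0.026, -1.0, 0.004], [-0.002, 0.004, 1.0], [-1.0, -0.026, -0.001]]
force: [0.1, -0.5, -0.6]
gripper_width: 0.0006
pos [0.5956 0.0327 0.2744] lean 1.47 side -0.09 d tool mm [114.1  10.5  -8.6]
jaw yaw -0.23 jaw tilt -0.08 turn rad 0.008
```

View pics/w1.png

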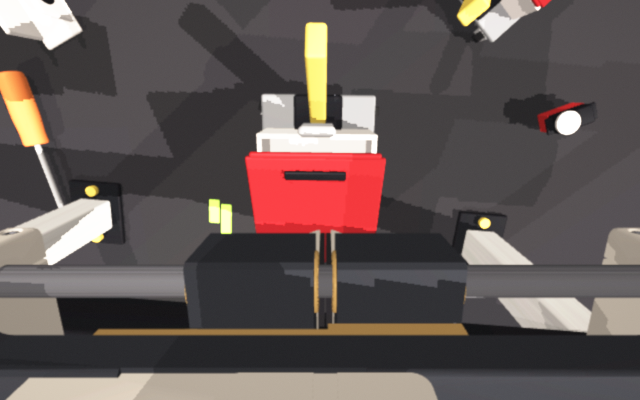

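View pics/s2.png

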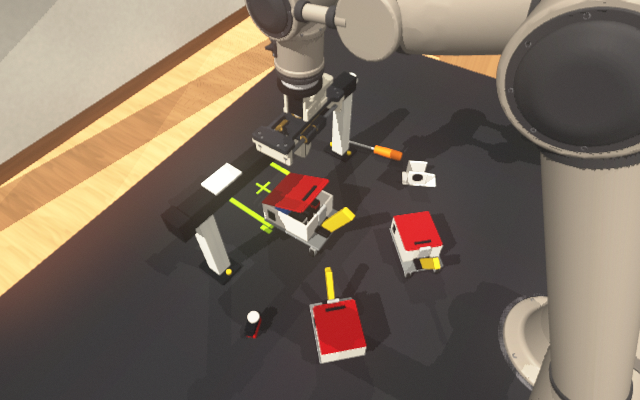

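The wrist view shows the black strip at (315,176), the catch at (317,130), the handle at (316,65) and both gantry feet. The lower half of the view is the gripper itself. I'll measure the strip and handle from this view.

Run:
```python
from h import *
f=cam("wrist"); W=cloud(f)
for u,v in((290,176),(315,176),(342,176),(253,190),(381,190),(260,155),(375,155),(317,130),(316,40),(308,40),(325,40)): print((u,v),W[v,u].round(4), f["hsv"][v,u])
Y=mask(f,(20,150,100),(30,255,255))>0; Y[:,:290]=0;Y[:,345:]=0;Y[130:]=0
Q=W[Y]
for lo,hi in((.05,.08),(.08,.1),(.1,.12),(.12,.14),(.14,.16)):
    q=Q[(Q[:,2]>lo)&(Q[:,2]<hi)]; print(lo,len(q),q.mean(0).round(4) if len(q) else "", q[:,1].min().round(4),q[:,1].max().round(4)) if len(q) else 0
```

```text
(290, 176) [0.5911 0.0031 0.1437] [179 192 213]
(315, 176) [0.5906 0.0238 0.146 ] [179 178 156]
(342, 176) [0.591  0.0459 0.1449] [178 165 116]
(253, 190) [ 0.6051 -0.0298  0.1364] [179 190 251]
(381, 190) [0.6435 0.1015 0.0025] [  0 128 135]
(260, 155) [ 0.5728 -0.0198  0.148 ] [179 168 255]
(375, 155) [0.5732 0.0719 0.1479] [179 192 249]
(317, 130) [0.5574 0.0249 0.1101] [ 30   1 254]
(316, 40) [0.4883 0.0258 0.1458] [ 30  63 255]
(308, 40) [0.4884 0.02   0.1467] [ 30  90 255]
(325, 40) [0.4881 0.0324 0.144 ] [ 30  62 255]
0.05 81 [0.5464 0.0241 0.0636] 0.0167 0.033
0.08 30 [0.5334 0.0181 0.09  ] 0.017 0.0193
0.1 24 [0.5213 0.018  0.11  ] 0.0171 0.0188
0.12 24 [0.5092 0.0183 0.1312] 0.0176 0.019
0.14 15 [0.5014 0.0185 0.145 ] 0.0179 0.0191
```

```bash
python3 -m crank '[[0,30,5,-5,0],[0,30,4,-3,0],[0,30,0,0,0],[0,14,0,0,0],[0,0,0,0,0]]' 20
python3 - <<'E'
from h import *
plan([0.587,0.025,0.152],-0.7); print(state()["force"])
E
```

```text
time: 5.4
position: [0.6009, 0.0224, 0.1884]
eef_rot: [[0.064, -0.998, 0.005], [-0.005, 0.005, 1.0], [-0.998, -0.064, -0.005]]
force: [-0.9, 0.6, 0.1]
gripper_width: 0.0008
pos [0.6009 0.0224 0.1884] lean 3.69 side -0.29 d tool mm [35.5 16.2  2.7]
jaw yaw -0.31 jaw tilt -0.27 turn rad 0.007
[-0.91872227  0.60934691  0.11001866]
```

```bash
python3 -m crank '[[0,10,10,1,0],[0,12,6,1,0],[0,6,0,0,0],[0,0,0,0,0]]' 20
python3 - <<'E'
from h import *
plan([0.587,0.025,0.152],-0.7); print(state()["force"])
E
```

```text
time: 5.73
position: [0.5924, 0.0233, 0.1691]
eef_rot: [[0.081, -0.997, 0.006], [-0.007, 0.006, 1.0], [-0.997, -0.081, -0.006]]
force: [0.5, 1.2, -0.3]
gripper_width: 0.0004
pos [0.5924 0.0233 0.1691] lean 4.65 side -0.38 d tool mm [16.6  6.8  1.7]
jaw yaw -0.36 jaw tilt -0.35 turn rad 0.006
[ 0.51056487  1.24437247 -0.30160543]
```

```bash
python3 -m crank '[[0,14,3,0,0],[0,14,3,0,0],[0,14,3,0,0],[0,8,3,0,0]]' 20
python3 - <<'E'
from h import *
plan([0.580,0.025,0.112],-0.7); print(state()["force"])
E
```

```text
time: 6.07
position: [0.593, 0.0221, 0.1285]
eef_rot: [[0.102, -0.995, 0.007], [-0.009, 0.006, 1.0], [-0.995, -0.102, -0.008]]
force: [-0.9, 0.8, 0.9]
gripper_width: 0.0002
pos [0.593  0.0221 0.1285] lean 5.88 side -0.49 d tool mm [15.  14.6  2.9]
jaw yaw -0.38 jaw tilt -0.46 turn rad 0.006
[-0.87523134  0.83999498  0.90832224]
```

```bash
python3 -m crank '[[0,6,7,2,0],[0,6,7,0,0],[0,5,0,0,0],[0,5,0,0,0]]' 20
python3 - <<'E'
from h import *
plan([0.580,0.025,0.112],-0.7); print(state()["force"])
f=cam("side"); crop(f,180,80,440,290,3,"pics/s3.png")
E
```

```text
time: 6.4
position: [0.5847, 0.0238, 0.1097]
eef_rot: [[0.114, -0.993, 0.007], [-0.01, 0.006, 1.0], [-0.993, -0.114, -0.009]]
force: [-2.1, -0.2, 13.4]
gripper_width: 0.0003
pos [0.5847 0.0238 0.1097] lean 6.56 side -0.55 d tool mm [-2.8  4.4  1.1]
jaw yaw -0.39 jaw tilt -0.51 turn rad 0.005
[-2.06898336 -0.18076584 13.37367288]
```

View pics/s3.png

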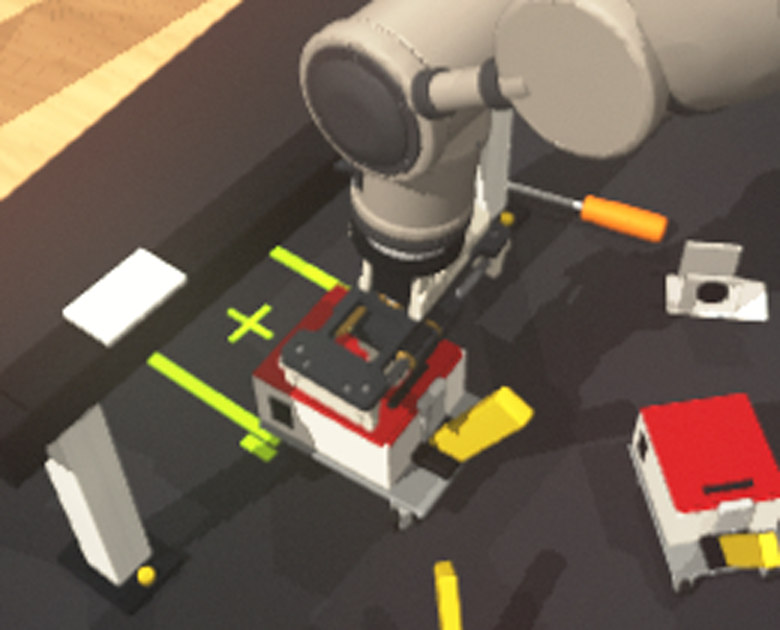

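The lid looks shut, at 13 N under the finger. I'll raise the hand and check it.

```bash
python3 -m crank '[[0,-15,0,0,0],[0,-30,0,0,0],[0,-40,5,0,0],[0.6,-40,10,0,0],[0.6,-40,10,0,0],[0.6,0,0,0,0]]' 20
python3 - <<'E'
from h import *
plan([0.500,0.025,0.115],-0.7)
for n in("top","side","wrist"):
    f=cam(n);W=cloud(f)
    red=(mask(f,(0,150,60),(6,255,255))>0)|(mask(f,(174,150,60),(180,255,255))>0)
    reg=(W[...,0]>.5)&(W[...,0]<.75)&(W[...,1]>-.1)&(W[...,1]<.13)&(W[...,2]>.08)&(W[...,2]<.16)
    P=W[reg&red]; c=P.mean(0);vt=np.linalg.svd(P-c)[2]; print(n,len(P),c.round(4),vt[2].round(4))
    if n=="wrist": cv2.imwrite("pics/w2.png",f["bgr"])
    if n=="side": crop(f,180,140,440,290,3,"pics/s4.png")
E
```

```text
time: 6.95
position: [0.5396, 0.0257, 0.276]
eef_rot: [[0.111, -0.994, 0.007], [-0.009, 0.006, 1.0], [-0.994, -0.111, -0.009]]
force: [1.7, 0.6, 0.4]
gripper_width: 0.0162
pos [0.5396 0.0257 0.276 ] lean 6.38 side -0.53 d tool mm [155.6  57.3   0.4]
jaw yaw -0.38 jaw tilt -0.49 turn rad 0.006
top 0 [nan nan nan] [0. 0. 1.]
side 1926 [0.6116 0.0302 0.1012] [ 0.0075 -0.001  -1.    ]
wrist 8052 [0.5871 0.0248 0.0994] [-3.4e-03  6.0e-04  1.0e+00]<stdin>:7: RuntimeWarning: Mean of empty slice.
  ret = um.true_divide(
```

View pics/w2.png

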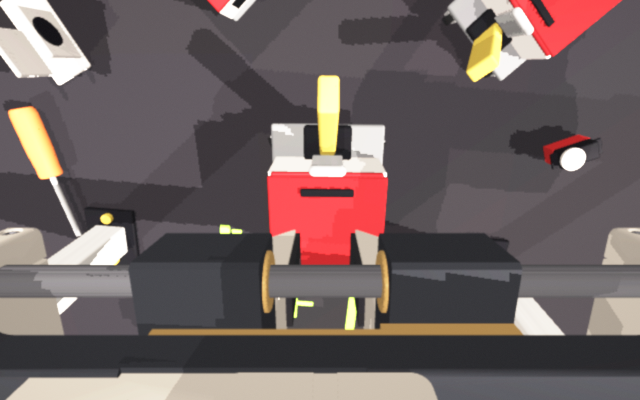

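View pics/s4.png

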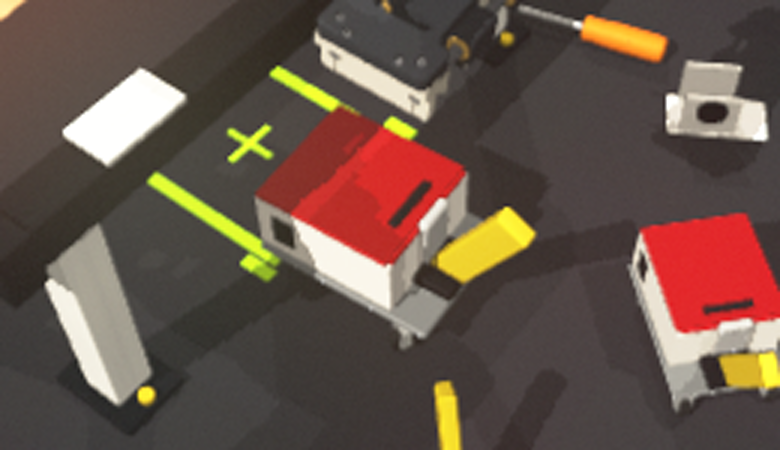

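The lid is shut: its plane is level within 0.008 rad in two views, and the edge sits under the catch at (327,165) in the wrist view. Next I'll take the handle with the near-vertical hand.

```bash
python3 -m crank '[[0.7,0,25,0,0],[0.7,10,25,0,0.006],[0.7,30,0,0,0],[0.7,30,0,0,0],[0.7,20,0,0,0],[0.7,0,0,0,0]]' 20
python3 - <<'E'
from h import *
plan([0.500,0.0255,0.107],-0.7)
f=cam("wrist"); cv2.imwrite("pics/w3.png",f["bgr"])
E
```

```text
time: 7.6
position: [0.4924, 0.0256, 0.1609]
eef_rot: [[0.086, -0.996, 0.013], [-0.007, 0.013, 1.0], [-0.996, -0.086, -0.006]]
force: [-0.8, 0.8, 0.7]
gripper_width: 0.0634
pos [0.4924 0.0256 0.1609] lean 4.92 side -0.38 d tool mm [54.3 -3.   0.3]
jaw yaw -0.77 jaw tilt -0.32 turn rad -0.001
```

View pics/w3.png

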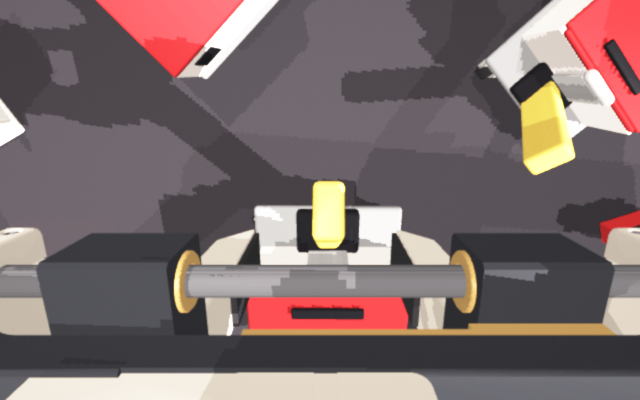

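```bash
python3 -m crank '[[0.7,18,-2,0,0],[0.7,20,-2,0,0],[0.7,14,0,0,0],[0.7,4,0,0,0]]' 20
python3 - <<'E'
from h import *
plan([0.500,0.0255,0.107],-0.7)
f=cam("wrist"); W=cloud(f); Y=mask(f,(20,60,100),(32,255,255))>0; Y[:,:290]=0;Y[:,360:]=0;Y[:150]=0;Y[262:]=0
Q=W[Y]; Q=Q[Q[:,2]>.1]; print(len(Q),Q.min(0).round(4),Q.max(0).round(4)); print(Q[Q[:,2]>.14].mean(0))
f=cam("side"); crop(f,220,80,440,290,3,"pics/s5.png")
E
```

```text
time: 7.98
position: [0.5044, 0.025, 0.107]
eef_rot: [[0.089, -0.996, 0.013], [-0.007, 0.013, 1.0], [-0.996, -0.089, -0.006]]
force: [-1.0, -0.1, 0.2]
gripper_width: 0.0646
pos [0.5044 0.025  0.107 ] lean 5.1 side -0.4 d tool mm [-0.4  4.3  0.5]
jaw yaw -0.76 jaw tilt -0.33 turn rad -0.001
2856 [0.4629 0.0192 0.1317] [0.4834 0.0352 0.1479]
[0.47604937 0.0274345  0.14305427]
```

View pics/s5.png

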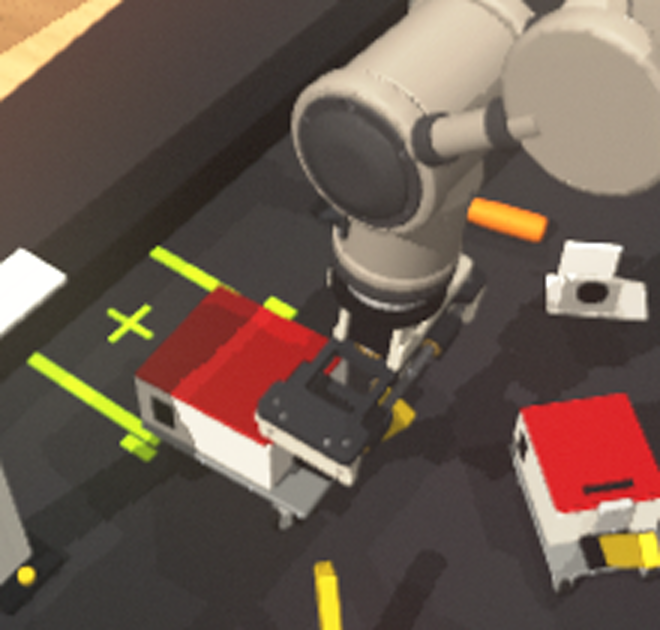

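```bash
python3 -m crank '[[0.7,0,7,0,0],[0.15,0,0,1,0],[0,0,0,0,0],[0,0,0,0,0],[0,0,0,0,0],[0,0,0,0,0],[0,0,0,0,0]]' 25
python3 - <<'E'
from h import *
s=state(); print(s["gripper_width"],s["force"],s["ft_torque"])
plan([0.500,0.0255,0.107],-0.7)
f=cam("side"); W=cloud(f)
red=(mask(f,(0,150,60),(6,255,255))>0)|(mask(f,(174,150,60),(180,255,255))>0)
P=W[red&(W[...,2]>.085)&(W[...,2]<.125)&(W[...,0]>.5)]; r=cv2.minAreaRect(P[:,:2].astype(np.float32)*1000); print(r)
reg=(W[...,0]>.42)&(W[...,0]<.75)&(W[...,1]>-.1)&(W[...,1]<.13)
D=W[reg&(abs(W[...,2]-.04)<.004)&(f["hsv"][...,1]<60)]; r=cv2.minAreaRect(D[:,:2].astype(np.float32)*1000);print(" deck",len(D),r)
E
```

```text
time: 8.67
position: [0.4995, 0.026, 0.1127]
eef_rot: [[0.098, -0.995, 0.013], [-0.008, 0.012, 1.0], [-0.995, -0.099, -0.007]]
force: [-0.8, -0.1, -0.5]
gripper_width: 0.0287
0.028723884191623274 [-0.77892948 -0.12886351 -0.51157497] [ 0.09373585 -0.05672691  0.01462415]
pos [0.4995 0.026  0.1127] lean 5.65 side -0.46 d tool mm [ 5.8  0.  -0.5]
jaw yaw -0.74 jaw tilt -0.38 turn rad -0.001
((612.7977905273438, 27.759798049926758), (112.48084259033203, 123.04253387451172), 89.90577697753906)
 deck 393 ((593.8985595703125, 79.45892333984375), (163.99037170410156, 43.48031234741211), 9.567646026611328)
```

```bash
python3 -m crank '[[0,7,0,0,0],[0,0,0,0,0],[0,0,0,0,0],[0,0,0,0,0],[0,0,0,0,0]]' 25
python3 - <<'E'
from h import *
s=state(); print(s["gripper_width"],s["force"],s["ft_torque"])
plan([0.500,0.0255,0.107],-0.7)
E
```

```text
time: 9.13
position: [0.5007, 0.0261, 0.1052]
eef_rot: [[0.099, -0.995, 0.014], [-0.007, 0.013, 1.0], [-0.995, -0.099, -0.006]]
force: [-1.3, 0.1, 0.9]
gripper_width: 0.0158
0.015822669926926502 [-1.31655705  0.05797252  0.90144257] [ 0.4183426  -0.09343228  0.00253028]
pos [0.5007 0.0261 0.1052] lean 5.71 side -0.41 d tool mm [-1.8  0.6 -0.7]
jaw yaw -0.79 jaw tilt -0.34 turn rad -0.002
```

The handle is held: 15.8 mm opening on the 16 mm paddle. Now I'll roll straight ahead.

```bash
python3 -m crank '[[0,0.8,-8,0,0],[0,1.2,-12,0,0],[0,1.2,-12,0,0]]' 25
python3 - <<'E'
from h import *
s=state(); print(s["gripper_width"],s["force"],s["ft_torque"])
plan([0.570,0.0255,0.105],-0.7)
E
```

```text
time: 9.38
position: [0.5318, 0.026, 0.1054]
eef_rot: [[0.096, -0.995, 0.014], [-0.007, 0.013, 1.0], [-0.995, -0.096, -0.006]]
force: [-1.5, 0.6, 1.3]
gripper_width: 0.0158
0.015791645497537282 [-1.49889844  0.62932841  1.32489066] [0.48854533 0.00830492 0.15067925]
pos [0.5318 0.026  0.1054] lean 5.53 side -0.39 d tool mm [  4.1 -37.9   0.1]
jaw yaw -0.79 jaw tilt -0.32 turn rad -0.002
```

```bash
python3 -m crank '[[0,1.2,-12,0,0],[0,1.2,-12,0,0],[0,1,-10,0,0],[0,0,0,0,0],[0,0,0,0,0]]' 25
python3 - <<'E'
from h import *
s=state(); print(s["gripper_width"],s["force"],s["ft_torque"])
plan([0.570,0.0255,0.105],-0.7)
t=cam("top"); f=cam("side"); crop(f,180,80,440,290,3,"pics/s6.png"); crop(t,230,70,430,270,3,"pics/t6.png")
w=cam("wrist"); cv2.imwrite("pics/w6.png",w["bgr"])
E
```

```text
time: 9.8
position: [0.5706, 0.0257, 0.1053]
eef_rot: [[0.098, -0.995, 0.013], [-0.007, 0.012, 1.0], [-0.995, -0.098, -0.005]]
force: [-0.6, -1.0, 2.9]
gripper_width: 0.0161
0.01606239303584102 [-0.5655513  -1.03209123  2.91987875] [ 0.39534005 -0.22754133  0.05030726]
pos [0.5706 0.0257 0.1053] lean 5.62 side -0.38 d tool mm [ 0.2  0.6 -0.2]
jaw yaw -0.75 jaw tilt -0.31 turn rad -0.001
```

View pics/s6.png

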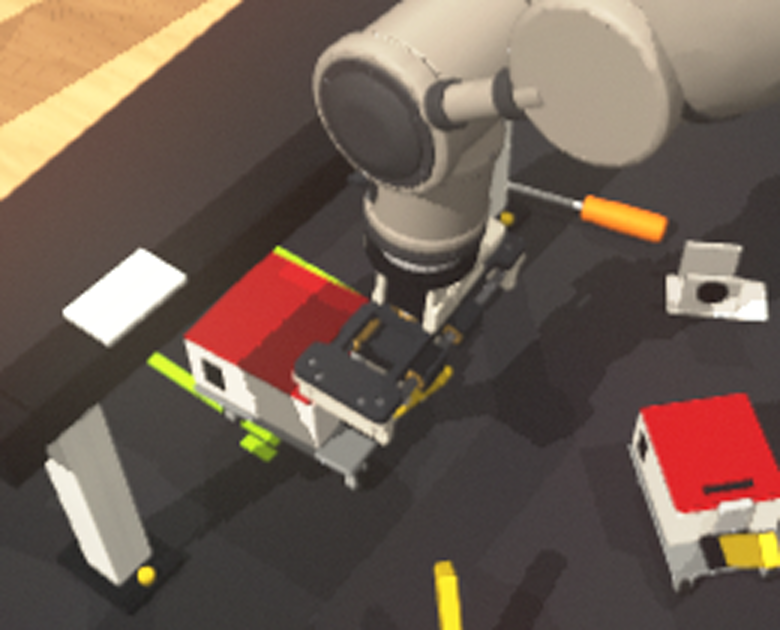

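View pics/t6.png

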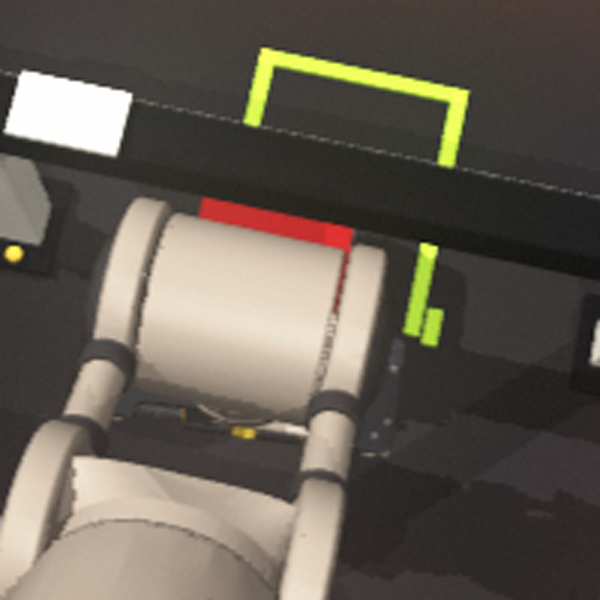

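View pics/w6.png

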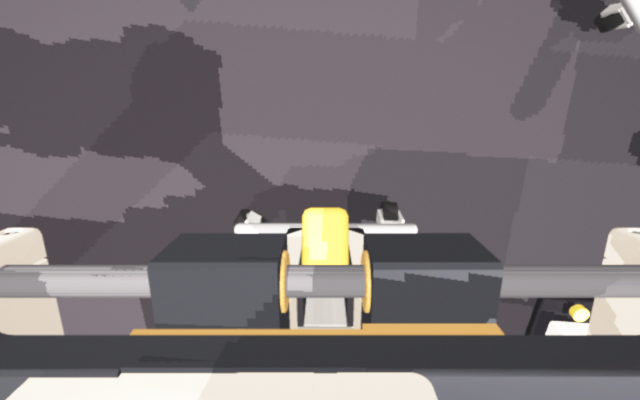

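Run:
```python
from h import *
w=cam("wrist"); crop(w,225,190,425,270,4,"pics/w7.png"); W=cloud(w)
s=cam("side"); S=cloud(s)
# approx: pixels of wrist cylinder & gripper in side crop coords /3 + (180,80)
for u,v in((300,110),(318,135),(325,150),(318,165),(305,170),(345,105),(290,105),(340,165),(283,205),(300,190)): print((u,v),S[v,u].round(3),s["hsv"][v,u])
```

```text
(300, 110) [0.55  0.095 0.436] [ 7 35 95]
(318, 135) [0.519 0.093 0.398] [11 31 65]
(325, 150) [0.527 0.059 0.333] [ 17  48 143]
(318, 165) [0.539 0.063 0.292] [13 31 75]
(305, 170) [ 0.71  -0.134 -0.002] [ 8 32 63]
(345, 105) [0.475 0.091 0.475] [ 16  38 126]
(290, 105) [0.574 0.088 0.431] [ 9 48 85]
(340, 165) [0.521 0.012 0.256] [ 20  47 153]
(283, 205) [0.585 0.121 0.203] [ 8 14 75]
(300, 190) [0.581 0.067 0.197] [13 67 61]
```

View pics/w7.png

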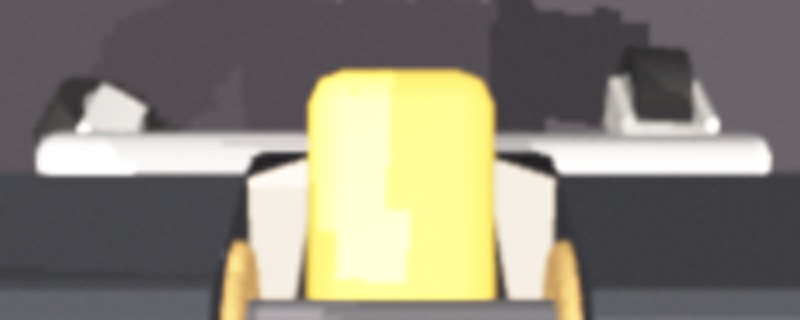

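The rear right castor, at about (250,217) in the wrist view, is still skewed, while the rear left one trails. I'll roll 25 mm further straight ahead.

```bash
python3 -m crank '[[0,1,-10,0,0],[0,1,-10,0,0],[0,0.6,-6,0,0],[0,0,0,0,0]]' 25
python3 - <<'E'
from h import *
s=state(); print(s["gripper_width"],s["force"],s["ft_torque"])
plan([0.570,0.0255,0.105],-0.7)
w=cam("wrist"); crop(w,225,190,425,270,4,"pics/w8.png")
f=cam("side"); S=cloud(f); crop(f,180,80,440,290,3,"pics/s8.png")
red=(mask(f,(0,150,60),(6,255,255))>0)|(mask(f,(174,150,60),(180,255,255))>0)
P=S[red&(S[...,2]>.09)&(S[...,2]<.112)&(S[...,0]>.5)]; print(len(P),P[:,0].max(),P[:,1].min(),P[:,1].max(), np.percentile(P[:,0],[95,99]))
hull=cv2.convexHull(P[:,:2].astype(np.float32)*1000); print(cv2.minAreaRect(hull)); print(cv2.boxPoints(cv2.minAreaRect(hull)).round(1).tolist())
E
```

```text
time: 10.38
position: [0.594, 0.0255, 0.1054]
eef_rot: [[0.094, -0.995, 0.013], [-0.007, 0.012, 1.0], [-0.996, -0.094, -0.005]]
force: [-0.2, 0.2, 1.2]
gripper_width: 0.0161
0.016146992308118547 [-0.23598839  0.19374336  1.22258163] [ 0.38010428 -0.47892182 -0.00096999]
pos [0.594  0.0255 0.1054] lean 5.4 side -0.37 d tool mm [-1.8 24.  -0.3]
jaw yaw -0.73 jaw tilt -0.31 turn rad -0.001
1022 0.7499763922864756 -0.02872537029610591 0.08244236926294635 [0.74185582 0.74728166]
((699.1800537109375, 26.772579193115234), (110.42636108398438, 100.78913116455078), 89.42753601074219)
[[648.2000122070312, -27.899999618530273], [749.0, -28.899999618530273], [750.0999755859375, 81.5], [649.2999877929688, 82.5]]
```

View pics/w8.png

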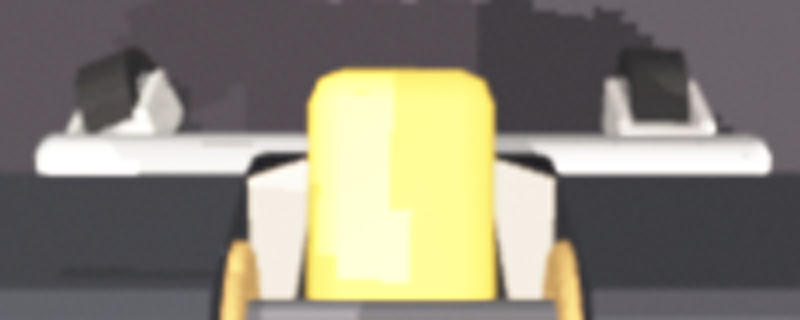

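View pics/s8.png

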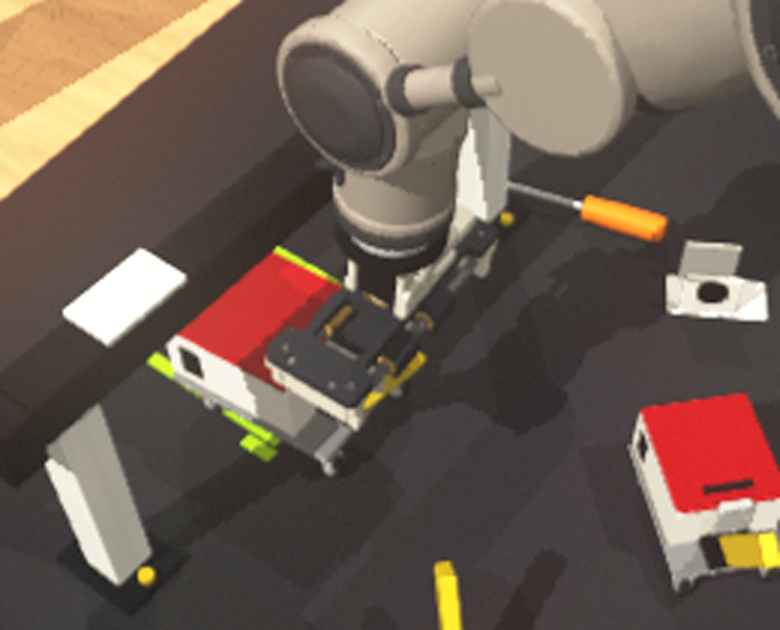

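Run:
```python
from h import *
f=cam("side"); S=cloud(f)
print(onz(f,[(238.3,191.7),(271.7,163.3),(274,163)],.103).round(4))
crop(f,225,150,295,240,8,"pics/s9.png")
for v in range(160,200,4):
    row=S[v,225:300]; h=f["hsv"][v,225:300]
    r=[(225+i,row[i].round(3).tolist()) for i in range(75) if (h[i,0]<7 or h[i,0]>173) and h[i,1]>140 and row[i,2]>.06]
    if r: print(v,r[0],r[1])
w=cam("wrist"); W=cloud(w)
for u,v in((235,229),(400,229),(325,211),(325,225),(325,250),(248,210),(392,205)): print((u,v),W[v,u].round(4))
```

```text
[[ 0.7484  0.0855  0.103 ]
 [ 0.7364 -0.0302  0.103 ]
 [ 0.7322 -0.034   0.103 ]]
164 (269, [0.673, 0.049, 0.207]) (270, [0.742, -0.029, 0.098])
168 (265, [0.742, -0.01, 0.101]) (266, [0.74, -0.011, 0.101])
172 (261, [0.743, 0.006, 0.101]) (262, [0.739, 0.006, 0.103])
176 (256, [0.745, 0.023, 0.101]) (257, [0.743, 0.021, 0.1])
180 (251, [0.746, 0.041, 0.103]) (252, [0.744, 0.039, 0.103])
184 (247, [0.747, 0.055, 0.102]) (248, [0.745, 0.054, 0.101])
188 (242, [0.75, 0.071, 0.101]) (243, [0.747, 0.07, 0.102])
192 (242, [0.743, 0.079, 0.099]) (243, [0.739, 0.08, 0.102])
196 (249, [0.722, 0.079, 0.098]) (250, [0.719, 0.079, 0.1])
(235, 229) [ 0.6086 -0.0337  0.039 ]
(400, 229) [0.6094 0.0736 0.0396]
(325, 211) [0.5564 0.0261 0.1354]
(325, 225) [0.5603 0.0261 0.1384]
(325, 250) [0.567  0.026  0.1435]
(248, 210) [ 0.6045 -0.0295  0.0168]
(392, 205) [0.6027 0.0724 0.0143]
```

View pics/s9.png

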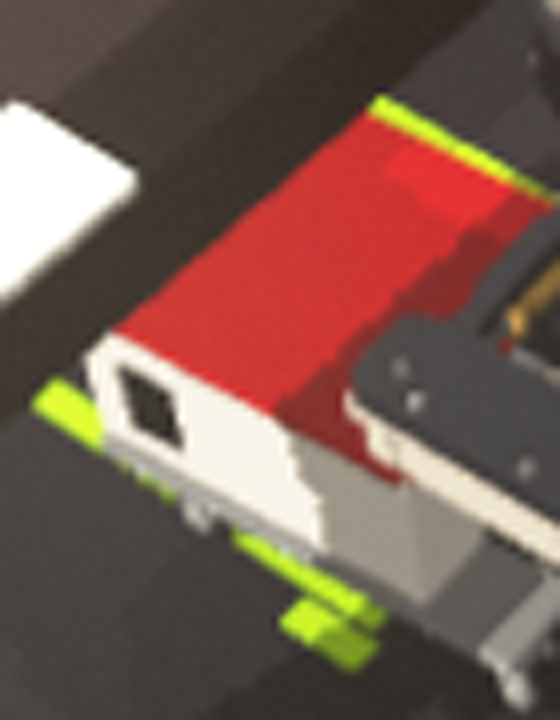

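The side view of the lid front is cut off by the bar, so I'll use the wrist view of the deck's rear edge: the middle is at x≈0.689, with 92 mm to go to the mark. The rear right castor still swings about 30°, so I'll roll 12 mm more.

```bash
python3 -m crank '[[0,0.6,-7,0,0],[0,0.5,-6,0,0],[0,0,0,0,0],[0,0,0,0,0]]' 25
python3 - <<'E'
from h import *
s=state(); print(s["gripper_width"],s["force"],s["ft_torque"])
plan([0.606,0.0255,0.105],-0.7)
w=cam("wrist"); crop(w,225,190,425,270,4,"pics/w10.png"); W=cloud(w)
f=cam("side"); crop(f,225,180,305,240,9,"pics/s10.png")
for u in range(236,262,2): print(u,[W[v,u].round(3).tolist() for v in (209,214)])
E
```

```text
time: 10.92
position: [0.606, 0.0255, 0.1055]
eef_rot: [[0.091, -0.996, 0.013], [-0.006, 0.012, 1.0], [-0.996, -0.091, -0.005]]
force: [-1.3, 0.7, 2.5]
gripper_width: 0.0159
0.015894465779940085 [-1.27261345  0.72896985  2.51911958] [ 0.43967304 -0.40223688  0.03393075]
pos [0.606  0.0255 0.1055] lean 5.24 side -0.36 d tool mm [ 0.5  0.  -0. ]
jaw yaw -0.72 jaw tilt -0.3 turn rad -0.000
236 [[0.623, -0.042, 0.002], [0.627, -0.043, 0.0]]
238 [[0.623, -0.041, 0.0], [0.626, -0.041, 0.003]]
240 [[0.623, -0.039, 0.002], [0.627, -0.04, 0.001]]
242 [[0.622, -0.038, 0.002], [0.627, -0.039, 0.0]]
244 [[0.618, -0.033, 0.013], [0.62, -0.032, 0.019]]
246 [[0.618, -0.032, 0.014], [0.619, -0.03, 0.02]]
248 [[0.617, -0.03, 0.016], [0.619, -0.029, 0.019]]
250 [[0.617, -0.029, 0.015], [0.619, -0.028, 0.02]]
252 [[0.616, -0.027, 0.017], [0.619, -0.026, 0.02]]
254 [[0.616, -0.025, 0.019], [0.619, -0.025, 0.021]]
256 [[0.616, -0.023, 0.019], [0.619, -0.023, 0.021]]
258 [[0.617, -0.023, 0.015], [0.62, -0.022, 0.019]]
260 [[0.619, -0.022, 0.012], [0.62, -0.021, 0.018]]
```

View pics/w10.png

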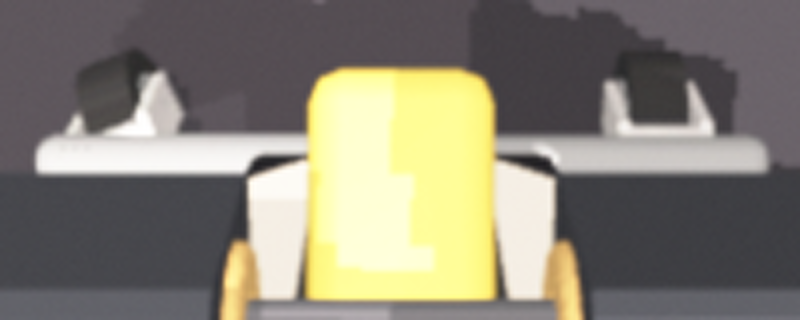

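View pics/s10.png

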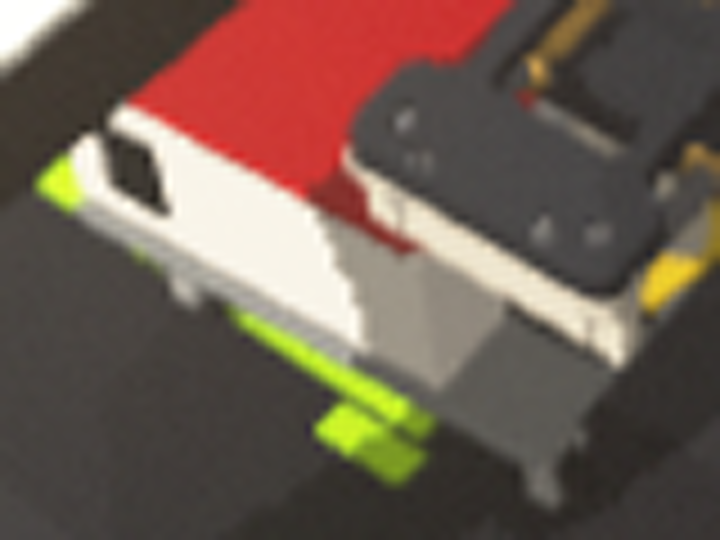

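The rear right castor did not change in that last stretch, so its wheel is off the bench: the 25 N grip with a 0.3° jaw tilt rolls the caddy slightly. I'll soften the grip and draw the caddy back onto the bay's axis while turning it to the bay heading. Then I'll push it straight in over a longer run.

```bash
python3 -m crank '[[0,0,0,0,0],[0,-0.6,6,-1,0.01],[0,-1.1,12,-2.5,0.012],[0,-1.1,12,-2.5,0.012]]' 8
python3 - <<'E'
from h import *
s=state(); print(s["gripper_width"],s["force"],s["ft_torque"])
plan([0.5115,0.006,0.105],-5.5)
w=cam("wrist"); crop(w,225,190,425,270,4,"pics/w11.png")
E
```

```text
time: 11.35
position: [0.5758, 0.0203, 0.1052]
eef_rot: [[0.093, -0.994, 0.048], [-0.006, 0.048, 0.999], [-0.996, -0.093, -0.002]]
force: [0.9, -0.2, 1.9]
gripper_width: 0.0161
0.016136259687480767 [ 0.94763829 -0.17406119  1.85818254] [ 0.3476098  -0.31135972  0.04431208]
pos [0.5758 0.0203 0.1052] lean 5.35 side -0.36 d tool mm [ -5.7  63.3 -17.4]
jaw yaw -2.75 jaw tilt -0.11 turn rad 0.048
```

View pics/w11.png

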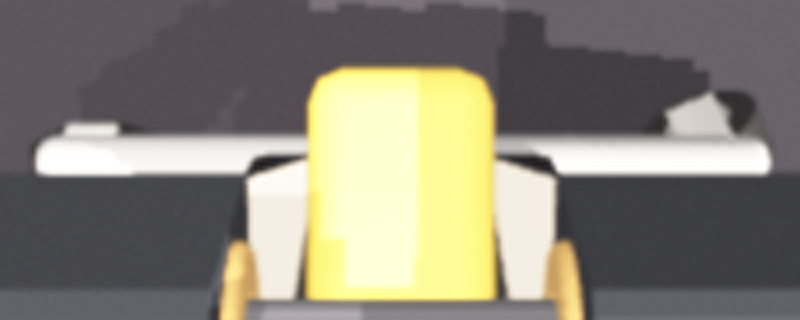

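```bash
python3 -m crank '[[0,-1.1,12,-3.5,0.012],[0,-1.1,13,-3.5,0.012],[0,-1.1,13,-3.5,0.01],[0,-1.1,13,-3.5,0.01],[0,-1,12,-3,0.005],[0,0,0,0,0]]' 8
python3 - <<'E'
from h import *
s=state(); print(s["gripper_width"],s["force"],s["ft_torque"])
plan([0.5115,0.006,0.105],-5.5)
w=cam("wrist"); crop(w,225,190,425,270,4,"pics/w12.png"); cv2.imwrite("pics/w12f.png",w["bgr"])
f=cam("side"); crop(f,180,80,440,290,3,"pics/s12.png")
E
```

```text
time: 11.9
position: [0.5036, 0.007, 0.1051]
eef_rot: [[0.089, -0.991, 0.1], [-0.008, 0.1, 0.995], [-0.996, -0.089, 0.001]]
force: [0.1, 0.5, -0.7]
gripper_width: 0.0159
0.015855926757788585 [ 0.13789376  0.45275308 -0.70721646] [ 0.14062183  0.04452699 -0.00190676]
pos [0.5036 0.007  0.1051] lean 5.11 side -0.44 d tool mm [ 0.8 -8.  -0.2]
jaw yaw -5.75 jaw tilt 0.07 turn rad -0.004
```

View pics/w12.png

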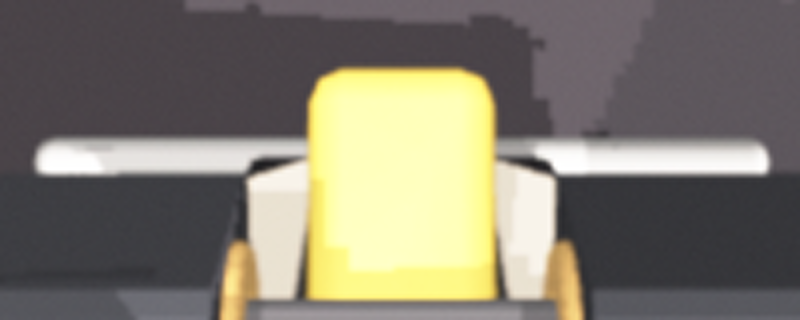

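View pics/s12.png

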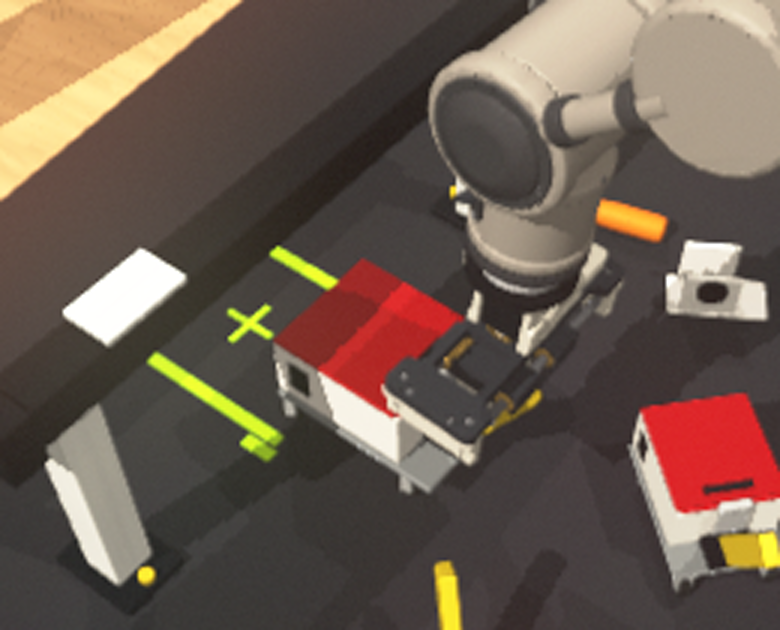

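```bash
python3 -m crank '[[0,0,0,6,0],[0,0.2,-2,6,0],[0,0.7,-8,-4,0],[0,0.7,-8,-4,0],[0,0.7,-8,-4,-0.004],[0,0,0,0,0]]' 8
python3 - <<'E'
from h import *
s=state(); print(s["gripper_width"],s["force"],s["ft_torque"])
m=np.array([.770,-.019]); a=np.radians(-5.5); e=np.array([np.cos(a),np.sin(a)])
p=m-e*.095; plan([*p,0.105],-5.5)
w=cam("wrist"); crop(w,225,190,425,270,4,"pics/w13.png")
E
```

```text
time: 12.5
position: [0.5371, 0.0052, 0.1051]
eef_rot: [[0.093, -0.991, 0.093], [-0.008, 0.093, 0.996], [-0.996, -0.093, 0.0]]
force: [0.2, -0.5, 2.4]
gripper_width: 0.0159
0.0158722998297822 [ 0.16351567 -0.50280368  2.37589479] [-0.03976032 -0.18036869  0.07790715]
pos [0.5371 0.0052 0.1051] lean 5.32 side -0.47 d tool mm [  13.1 -138.5   -2.1]
jaw yaw -5.35 jaw tilt 0.03 turn rad 0.003
```

View pics/w13.png

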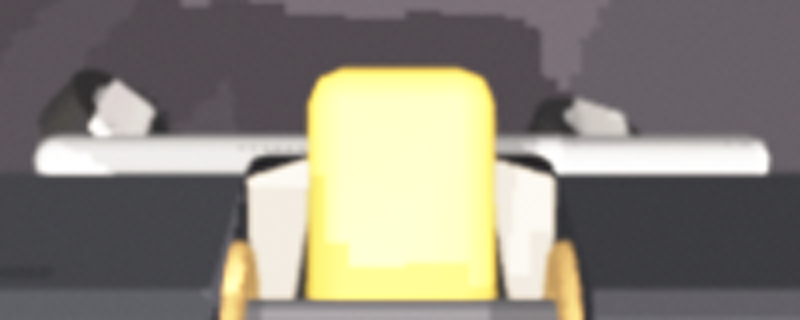

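```bash
python3 -m crank '[[0,1,-10,0,0],[0,1,-11,0,0],[0,1,-11,0,0.003],[0,1,-11,0,0],[0,0.6,-6,0,0],[0,0,0,0,0]]' 8
python3 - <<'E'
from h import *
s=state(); print(s["gripper_width"],s["force"],s["ft_torque"])
m=np.array([.770,-.019]); a=np.radians(-5.5); e=np.array([np.cos(a),np.sin(a)])
p=m-e*.095; plan([*p,0.105],-5.5)
w=cam("wrist"); crop(w,225,190,425,270,4,"pics/w14.png")
f=cam("side"); crop(f,225,150,325,240,7,"pics/s14.png")
E
```

```text
time: 13.05
position: [0.5869, 0.0001, 0.105]
eef_rot: [[0.09, -0.991, 0.098], [-0.007, 0.098, 0.995], [-0.996, -0.09, 0.002]]
force: [0.0, 0.3, 2.4]
gripper_width: 0.0159
0.01586476316067278 [0.00280551 0.26528906 2.37167212] [ 0.04923329 -0.23173783  0.03810416]
pos [5.869e-01 1.000e-04 1.050e-01] lean 5.16 side -0.41 d tool mm [  8.  -88.7  -1.2]
jaw yaw -5.65 jaw tilt 0.1 turn rad -0.003
```

View pics/w14.png

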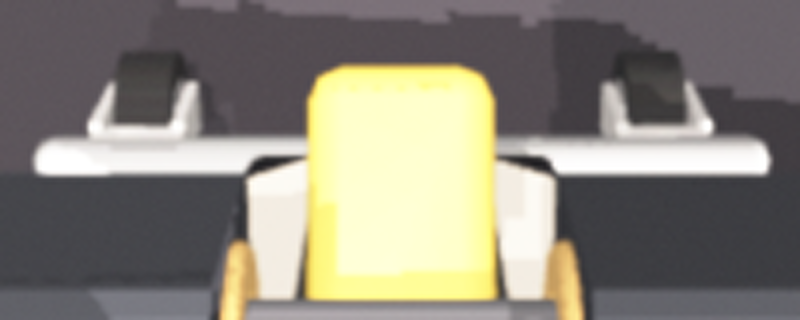

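View pics/s14.png

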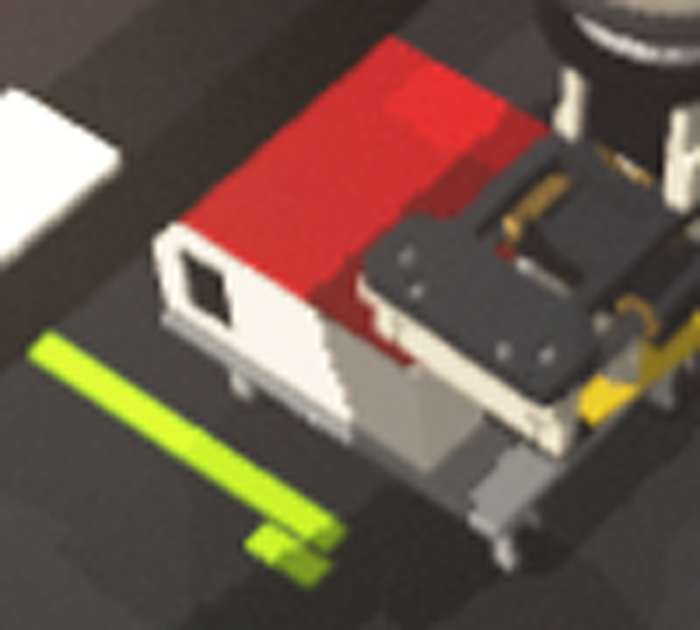

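Both rear castors now trail straight. I'll roll a little further and dwell with 76 mm left, then go on straight until the near-vertical hand comes close to the bar.

```bash
python3 -m crank '[[0,0.6,-7,0,-0.003],[0,0.5,-6,-0.5,0],[0,0,0,0,0],[0,0,0,0,0],[0,0,0,0,0]]' 8
python3 - <<'E'
from h import *
s=state(); print(s["gripper_width"],s["force"],s["ft_torque"])
m=np.array([.770,-.019]); a=np.radians(-5.5); e=np.array([np.cos(a),np.sin(a)])
p=m-e*.095; plan([*p,0.105],-5.5)
w=cam("wrist"); W=cloud(w); crop(w,225,190,425,270,4,"pics/w15.png")
for u,v in((245,229),(390,229),(325,211)): print((u,v),W[v,u].round(4))
t=cam("top"); T=cloud(t)
B=T[(T[...,2]>.215)&(T[...,2]<.26)&(T[...,0]>.6)&(T[...,0]<.85)&(abs(T[...,1])>.12)&(abs(T[...,1])<.3)&(t["hsv"][...,2]<60)]
print(len(B)); r=cv2.minAreaRect(B[:,:2].astype(np.float32)*1000); print(r,cv2.boxPoints(r).round(0).tolist(), np.percentile(B[:,2],[5,50,95]))
E
```

```text
time: 13.57
position: [0.5983, -0.0016, 0.1051]
eef_rot: [[0.087, -0.992, 0.095], [-0.007, 0.095, 0.995], [-0.996, -0.088, 0.001]]
force: [-0.2, 0.1, 1.3]
gripper_width: 0.0158
0.015807523135389433 [-0.2042853   0.05761166  1.32668157] [ 0.01857912 -0.15462983  0.01736402]
pos [ 0.5983 -0.0016  0.1051] lean 5.01 side -0.39 d tool mm [  6.8 -77.3  -1. ]
jaw yaw -5.45 jaw tilt 0.09 turn rad 0.001
(245, 229) [ 0.6087 -0.0546  0.0391]
(390, 229) [0.6173 0.0389 0.0398]
(325, 211) [0.5615 0.0018 0.1363]
3728
((688.9317626953125, 1.13104248046875), (569.607421875, 50.409000396728516), 85.4459228515625) [[641.0, -281.0], [691.0, -285.0], [737.0, 283.0], [686.0, 287.0]] [0.22101389 0.24422818 0.24983403]
```

View pics/w15.png

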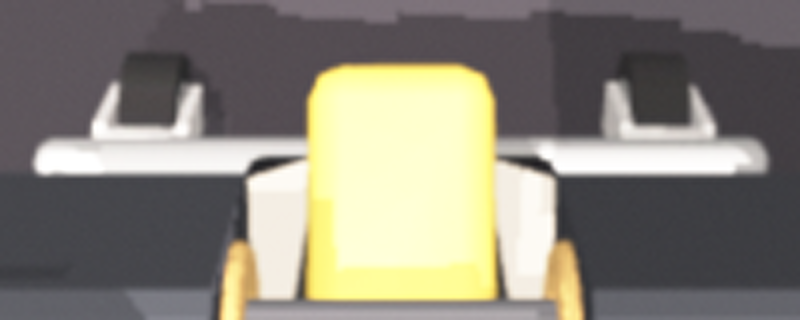

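```bash
python3 -m crank '[[0,0.8,-9,-0.3,0],[0,0.8,-9,-0.3,0],[0,0.8,-9,-0.3,0],[0,0,0,0,0],[0.3,0,0,0,0],[0.5,0,0,0,0],[0.5,0,0,0,0],[0.5,0,0,0,0]]' 8
python3 - <<'E'
from h import *
s=state(); print(s["gripper_width"],s["force"],s["ft_torque"],s["joints"])
m=np.array([.770,-.019]); a=np.radians(-5.5); e=np.array([np.cos(a),np.sin(a)])
p=m-e*.095; plan([*p,0.105],-5.5)
f=cam("side"); crop(f,180,80,380,240,4,"pics/s16.png")
E
```

```text
time: 14.33
position: [0.6238, -0.0048, 0.1039]
eef_rot: [[0.082, -0.992, 0.095], [-0.006, 0.095, 0.995], [-0.997, -0.082, 0.002]]
force: [-0.0, -0.3, -1.4]
gripper_width: 0.0378
0.03784222464166514 [-0.03941631 -0.30990894 -1.3623683 ] [ 0.06577108 -0.10184804  0.05243793] [ -7.61195001  34.63448106  85.25867122   0.32890947  55.38529121
 -92.32692755]
pos [ 0.6238 -0.0048  0.1039] lean 4.72 side -0.36 d tool mm [  3.1 -51.9  -0.1]
jaw yaw -5.46 jaw tilt 0.09 turn rad 0.001
```

View pics/s16.png

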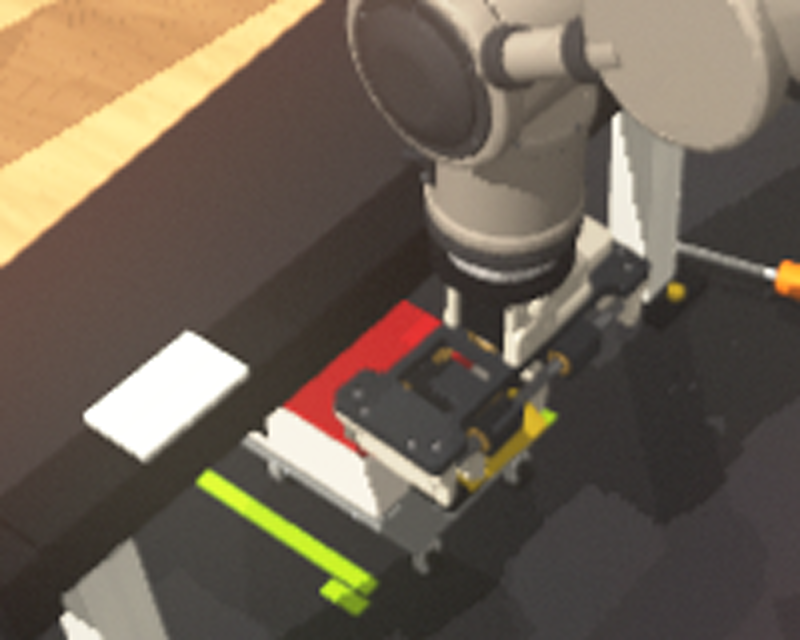

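The caddy is released with 52 mm to go, still ahead of the bar's reach. Now I'll back off upward and try to get the hand to lean in free space by driving it towards the reach limit.

```bash
python3 -m crank '[[0.6,-10,4,0,0],[0.7,-30,8,0,0],[0.7,-41,5,0,0],[0.7,-41,0,0,0],[0.7,-41,0,0,0],[0.7,-41,0,0,0],[0.7,-41,0,0,0],[0.7,-41,0,0,0],[0.7,-41,0,0,0],[0.7,-41,0,0,0]]' 8
python3 - <<'E'
from h import *
print(state()["joints"]); plan([.6,0,.1],-5.5)
E
```

```text
time: 15.22
position: [0.5672, 0.0004, 0.4701]
eef_rot: [[0.063, -0.993, 0.095], [-0.004, 0.095, 0.995], [-0.998, -0.063, 0.002]]
force: [0.9, -0.1, 0.1]
gripper_width: 0.064
[ -7.86181024  19.34256029  52.20818665   0.29671215 104.83748291
 -92.32295476]
pos [5.672e-01 4.000e-04 4.701e-01] lean 3.62 side -0.21 d tool mm [371.4  -9.3   1.9]
jaw yaw -5.45 jaw tilt 0.13 turn rad 0.001
```

```bash
python3 -m crank '[[0.7,-30,-28,0,0],[0.7,-30,-28,0,0],[0.7,-30,-28,0,0],[0.7,-30,-28,0,0],[0.7,-30,-28,0,0]]' 8
python3 - <<'E'
from h import *
print(state()["joints"]); plan([.6,0,.1],-5.5)
E
```

```text
time: 15.63
position: [0.6322, -0.0078, 0.5714]
eef_rot: [[0.097, -0.991, 0.094], [-0.005, 0.094, 0.996], [-0.995, -0.097, 0.004]]
force: [53.9, -5.7, 21.3]
gripper_width: 0.0643
[ -7.87287474  38.5317844    2.03935023   0.65084978 133.85978369
 -91.98989964]
pos [ 0.6322 -0.0078  0.5714] lean 5.58 side -0.3 d tool mm [465.9  78.5   2.8]
jaw yaw -5.4 jaw tilt 0.23 turn rad 0.002
```

Joint 3 came right to the end of its range without any useful lean, so I'll stop trying that. A near-vertical closed finger pushing the rear top corner of the handle should still clear the bar by about 8 mm with the caddy parked. I'll back away from the limit and come down behind the handle, fast, to see whether that adds lean.

```bash
python3 -m crank '[[0.7,25,15,0,0],[0.4,30,20,0,0],[0.2,30,20,0,0],[0,30,10,0,0]]' 20
python3 - <<'E'
from h import *
print(state()["joints"],state()["force"]); plan([.56,0.001,.3],-5.5)
E
```

```text
time: 15.97
position: [0.604, -0.0057, 0.4875]
eef_rot: [[0.098, -0.991, 0.095], [-0.005, 0.095, 0.995], [-0.995, -0.098, 0.004]]
force: [0.6, -0.6, 1.3]
gripper_width: 0.0486
[ -8.06002464  23.41520881  43.56141409   0.51502526 107.39961214
 -92.41429443] [ 0.57150418 -0.64725157  1.32899199]
pos [ 0.604  -0.0057  0.4875] lean 5.64 side -0.3 d tool mm [182.2  62.6   1.7]
jaw yaw -5.46 jaw tilt 0.24 turn rad 0.001
```

```bash
python3 -m crank '[[0,39,12,0,0],[0,39,12,0,0],[0,39,12,0,0],[0,39,12,0,0],[0,39,12,0,0]]' 20
python3 - <<'E'
from h import *
print(state()["joints"],state()["force"]); plan([.56,0.001,.2],-5.5)
E
```

```text
time: 16.38
position: [0.5564, 0.0001, 0.2863]
eef_rot: [[0.11, -0.989, 0.095], [-0.007, 0.095, 0.995], [-0.994, -0.11, 0.004]]
force: [1.8, -0.1, -0.9]
gripper_width: 0.0154
[ -8.16457955  17.46917126  82.93100656   0.52611369  73.27369872
 -92.84138945] [ 1.82844169 -0.12268082 -0.85682638]
pos [5.564e-01 1.000e-04 2.863e-01] lean 6.33 side -0.4 d tool mm [86.2  6.1  0.9]
jaw yaw -5.44 jaw tilt 0.2 turn rad 0.001
```

```bash
python3 -m crank '[[0,35,8,0,0],[0,35,4,0,0],[0,35,4,0,0],[0,35,4,0,0],[0,20,0,0,0],[0,0,0,0,0]]' 20
python3 - <<'E'
from h import *
print(state()["gripper_width"],state()["force"]); plan([.56,0.001,.118],-5.5)
for n in("side","top","wrist"):
    f=cam(n); cv2.imwrite(f"pics/{n}17.png",f["bgr"])
    if n=="wrist":
        W=cloud(f); Y=mask(f,(20,60,100),(32,255,255))>0; Y[:,:260]=0; Y[:,390:]=0
        Q=W[Y]; Q=Q[(Q[:,2]>.1)&(Q[:,2]<.16)]; print(len(Q),Q.min(0).round(4) if len(Q) else 0,Q.max(0).round(4) if len(Q) else 0)
E
```

```text
time: 16.88
position: [0.5428, 0.0027, 0.1162]
eef_rot: [[0.101, -0.99, 0.094], [-0.006, 0.094, 0.996], [-0.995, -0.101, 0.004]]
force: [-1.0, 0.6, 0.3]
gripper_width: 0.0002
0.0002280457753506154 [-1.02453572  0.62525184  0.30817007]
pos [0.5428 0.0027 0.1162] lean 5.82 side -0.32 d tool mm [ -0.  -17.4  -0.1]
jaw yaw -5.41 jaw tilt 0.23 turn rad 0.002
16 [ 0.5478 -0.001   0.1568] [0.552  0.0023 0.1583]
```

View pics/side17.png

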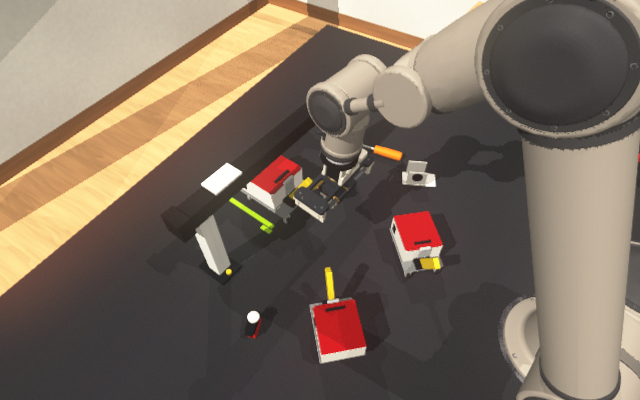

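View pics/wrist17.png

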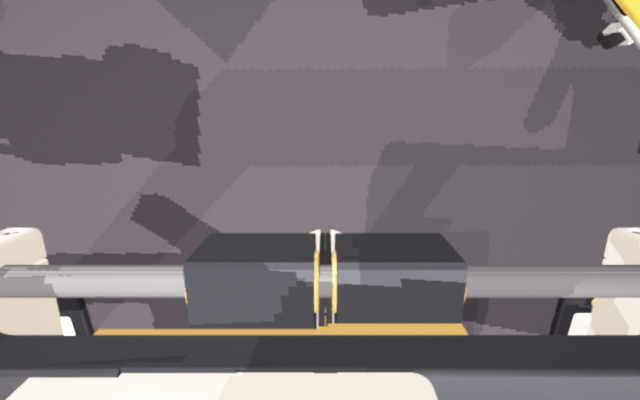

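View pics/top17.png

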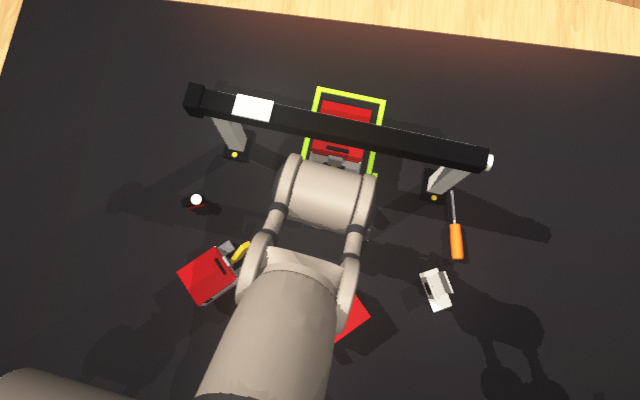

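Run:
```python
from h import *
m=np.array([.770,-.019]); a=np.radians(-5.5); e=np.array([np.cos(a),np.sin(a)]); n=np.array([-e[1],e[0]])
def B(P): d=P[:,:2]-m; return np.c_[d@e,d@n]*1000
for nm in("top","side"):
    f=cam(nm); 
    red=((mask(f,(0,140,50),(6,255,255))>0)|(mask(f,(174,140,50),(180,255,255))>0))
    W=cloud(f); reg=red&(W[...,0]>.6)&(W[...,0]<.87)&(abs(W[...,1])<.11)&(W[...,2]>.08)&(W[...,2]<.125)
    v,u=np.nonzero(reg); P=B(onz(f,np.c_[u,v],.1015)); 
    print(nm,len(P),"bay mm: x",P[:,0].min().round(1),P[:,0].max().round(1),"y",P[:,1].min().round(1),P[:,1].max().round(1))
    # front edge & sides
    fr=[]
    for y0 in range(-50,55,8):
        q=P[(P[:,1]>y0)&(P[:,1]<y0+8)]
        if len(q): fr.append((y0+4,q[:,0].max().round(1),q[:,0].min().round(1)))
    print(fr)
    sd=[]
    for x0 in range(-100,60,10):
        q=P[(P[:,0]>x0)&(P[:,0]<x0+10)]
        if len(q): sd.append((x0+5,q[:,1].min().round(1),q[:,1].max().round(1)))
    print(sd)
```

```text
top 1291 bay mm: x -98.5 27.5 y -56.0 55.3
[(-46, np.float64(27.2), np.float64(-98.4)), (-38, np.float64(27.5), np.float64(-98.1)), (-30, np.float64(27.4), np.float64(-97.9)), (-22, np.float64(26.9), np.float64(-98.3)), (-14, np.float64(27.2), np.float64(-95.9)), (-6, np.float64(27.5), np.float64(-93.9)), (2, np.float64(27.3), np.float64(-93.7)), (10, np.float64(26.8), np.float64(-93.4)), (18, np.float64(27.2), np.float64(-97.6)), (26, np.float64(27.5), np.float64(-98.5)), (34, np.float64(27.3), np.float64(-98.3)), (42, np.float64(26.8), np.float64(-98.5)), (50, np.float64(27.1), np.float64(-97.3)), (58, np.float64(25.6), np.float64(-86.7))]
[(-95, np.float64(-55.3), np.float64(53.3)), (-85, np.float64(-56.0), np.float64(54.8)), (-75, np.float64(-55.8), np.float64(54.8)), (-65, np.float64(-54.9), np.float64(54.2)), (-5, np.float64(-54.8), np.float64(53.7)), (5, np.float64(-55.6), np.float64(55.3)), (15, np.float64(-55.9), np.float64(55.2)), (25, np.float64(-54.5), np.float64(55.1))]
side 894 bay mm: x -98.5 -27.6 y -52.3 59.5
[(-46, np.float64(-28.6), np.float64(-97.5)), (-38, np.flo
[... 215 characters left out ...]
 np.float64(-28.5), np.float64(-91.5)), (10, np.float64(-28.8), np.float64(-90.2)), (18, np.float64(-29.5), np.float64(-96.4)), (26, np.float64(-30.1), np.float64(-98.5)), (34, np.float64(-28.8), np.float64(-97.1)), (42, np.float64(-29.4), np.float64(-97.5)), (50, np.float64(-30.1), np.float64(-97.8)), (58, np.float64(-28.8), np.float64(-98.0))]
[(-95, np.float64(-51.2), np.float64(58.8)), (-85, np.float64(-52.3), np.float64(59.3)), (-75, np.float64(-51.5), np.float64(59.1)), (-65, np.float64(-52.2), np.float64(59.5)), (-55, np.float64(-51.4), np.float64(59.2)), (-45, np.float64(-52.2), np.float64(59.0)), (-35, np.float64(-51.8), np.float64(58.7)), (-25, np.float64(-49.8), np.float64(56.4))]
```

The caddy is at bay x≈-54 mm, square, and centred within 1–4 mm depending on the camera. I'll push the rear corner of the handle with the closed fingers, looking before the last stretch.

```bash
python3 -m crank '[[0,1,-10,0,0],[0,1,-10,0,0],[0,0.8,-8,0,0],[0,0.8,-8,0,0],[0,0.8,-8,0,0],[0,0.8,-8,0,0],[0,0,0,0,0]]' 20
cat >> h.py <<'E'
M=np.array([.770,-.019]); A=np.radians(-5.5); E_=np.array([np.cos(A),np.sin(A)]); N_=np.array([-E_[1],E_[0]])
def Bf(P): d=np.atleast_2d(P)[:,:2]-M; return np.c_[d@E_,d@N_]*1000
def lid():
    for nm in("top","side"):
        f=cam(nm); red=((mask(f,(0,140,50),(6,255,255))>0)|(mask(f,(174,140,50),(180,255,255))>0))
        W=cloud(f); reg=red&(W[...,0]>.6)&(W[...,0]<.89)&(abs(W[...,1])<.11)&(W[...,2]>.08)&(W[...,2]<.125)
        v,u=np.nonzero(reg); P=Bf(onz(f,np.c_[u,v],.1015))
        fr=[(y0+5,P[(P[:,1]>y0)&(P[:,1]<y0+10)]) for y0 in range(-50,50,10)]; fr=[(y,q[:,0].max(),q[:,0].min()) for y,q in fr if len(q)]
        fr=np.array(fr); sl=np.polyfit(fr[:,0],fr[:,1],1)[0]
        print(nm,"front",fr[:,1].mean().round(1),"rear",np.round(np.percentile(fr[:,2],20),1),"y",P[:,1].min().round(1),P[:,1].max().round(1),"front slope deg",np.degrees(-sl).round(2))
E
python3 - <<'E'
from h import *
s=state(); print(s["gripper_width"],s["force"]); plan([.56,0.001,.116],-5.5); print("tcp bay",Bf(s["position"]))
lid()
f=cam("side"); crop(f,180,80,380,240,4,"pics/s18.png")
E
```

```text
time: 17.72
position: [0.6054, -0.0034, 0.1368]
eef_rot: [[0.131, -0.987, 0.094], [-0.01, 0.093, 0.996], [-0.991, -0.132, 0.002]]
force: [-0.5, 0.3, 0.1]
gripper_width: 0.0003
0.0003043173663364248 [-0.50782838  0.27914664  0.13979052]
pos [ 0.6054 -0.0034  0.1368] lean 7.55 side -0.57 d tool mm [14.6 47.9  0. ]
jaw yaw -5.37 jaw tilt 0.14 turn rad 0.002
tcp bay [[-165.36428947   -0.21240562]]
top front 62.4 rear -3.8 y -56.8 54.6 front slope deg -0.1
side front 64.3 rear -61.2 y -53.0 58.7 front slope deg 0.05
```

View pics/s18.png

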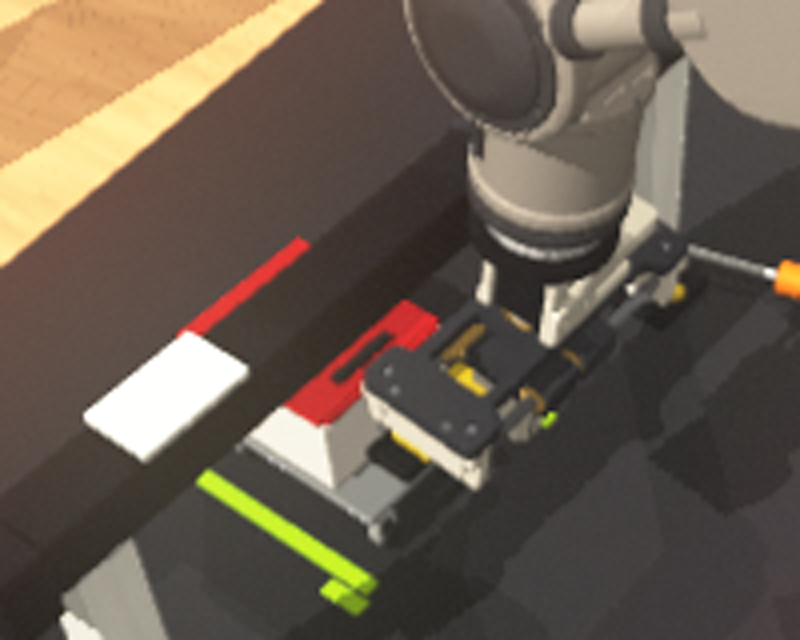

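The caddy advanced about 36 mm and is still square, with about 17 mm left. The TCP rose to 0.137 m, so I'll lower it again and finish in small steps.

```bash
python3 -m crank '[[0,0,4,0,0],[0,16,0,0,0],[0,4,-1,0,0],[0,0,0,0,0]]' 20
python3 - <<'E'
from h import *
s=state(); print(s["gripper_width"],s["force"]); plan([.6,-0.003,.118],-5.5); print("tcp bay",Bf(s["position"]))
lid()
f=cam("wrist"); cv2.imwrite("pics/w19.png",f["bgr"])
E
```

```text
time: 18.2
position: [0.6016, -0.0027, 0.1172]
eef_rot: [[0.131, -0.987, 0.093], [-0.01, 0.093, 0.996], [-0.991, -0.131, 0.002]]
force: [0.2, -0.4, 0.8]
gripper_width: 0.0003
0.00029573551847074197 [ 0.21428195 -0.3620355   0.77652786]
pos [ 0.6016 -0.0027  0.1172] lean 7.51 side -0.56 d tool mm [-1.   1.4 -0.5]
jaw yaw -5.35 jaw tilt 0.14 turn rad 0.003
tcp bay [[-1.69213910e+02  1.27570246e-01]]
top front 64.6 rear -3.8 y -56.8 54.6 front slope deg -0.02
side front 64.6 rear -61.4 y -53.0 58.7 front slope deg -0.4
```

View pics/w19.png

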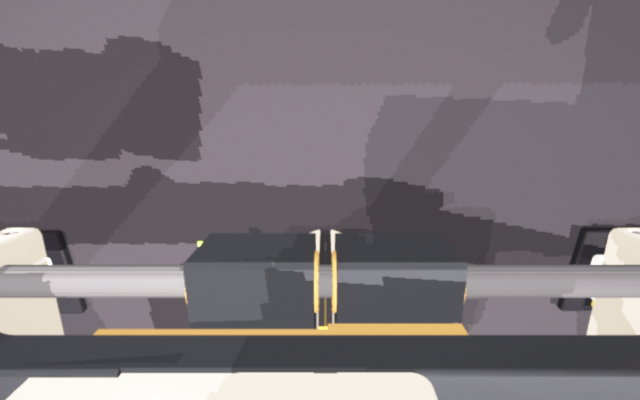

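```bash
python3 -m crank '[[0,1,-6,0,0],[0,1,-6,0,0],[0,0.5,-4,0,0],[0,0,0,0,0]]' 20
python3 - <<'E'
from h import *
s=state(); print(s["gripper_width"],s["force"]); plan([.6,-0.003,.118],-5.5); print("tcp bay",Bf(s["position"]))
lid()
E
```

```text
time: 18.68
position: [0.6204, -0.0044, 0.1193]
eef_rot: [[0.134, -0.987, 0.093], [-0.01, 0.093, 0.996], [-0.991, -0.135, 0.002]]
force: [0.2, 0.3, 0.3]
gripper_width: 0.0004
0.0004296577073516068 [0.17356753 0.25301081 0.27392123]
pos [ 0.6204 -0.0044  0.1193] lean 7.71 side -0.59 d tool mm [-1.5 20.4 -0.5]
jaw yaw -5.35 jaw tilt 0.13 turn rad 0.003
tcp bay [[-1.50317599e+02  1.44611593e-01]]
top front 71.8 rear -3.8 y -56.8 54.5 front slope deg 0.12
side front 71.8 rear -54.2 y -53.3 58.7 front slope deg -0.2
```

```bash
python3 -m crank '[[0,0.6,-3,0,0],[0,0.5,-3,0,0],[0,0,0,0,0]]' 20
python3 - <<'E'
from h import *
s=state(); print(s["gripper_width"],s["force"]); plan([.6,-0.003,.118],-5.5); print("tcp bay",Bf(s["position"]))
lid()
f=cam("side"); crop(f,180,80,380,240,4,"pics/s20.png"); cv2.imwrite("pics/top20.png",cam("top")["bgr"])
E
```

```text
time: 19.03
position: [0.6259, -0.0049, 0.1186]
eef_rot: [[0.133, -0.987, 0.093], [-0.01, 0.093, 0.996], [-0.991, -0.133, 0.002]]
force: [0.4, -0.4, -0.2]
gripper_width: 0.0005
0.0004950116885458432 [ 0.41471547 -0.38617909 -0.21476581]
pos [ 0.6259 -0.0049  0.1186] lean 7.62 side -0.58 d tool mm [-2.8 25.8 -0.5]
jaw yaw -5.35 jaw tilt 0.14 turn rad 0.003
tcp bay [[-144.82744963    0.19707968]]
top front 76.4 rear -1.9 y -56.9 54.3 front slope deg 0.22
side front 76.5 rear -48.6 y -53.8 58.7 front slope deg -0.29
```

View pics/s20.png

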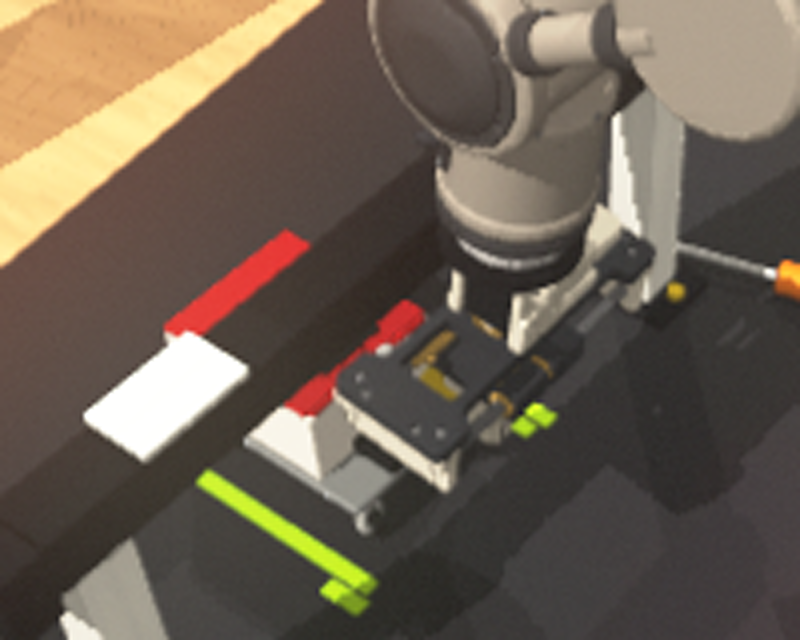

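Run:
```python
from h import *
t=cam("top"); crop(t,290,75,400,195,5,"pics/t21.png")
# deck front edge: candidates at z=.04, tape at 0
W=cloud(t)
for u,v0 in((330,84),(345,86),(360,90),(372,92)):
    col=[(v,Bf(W[v,u])[0,0].round(0),round(float(W[v,u,2]),3),t["hsv"][v,u].tolist()) for v in range(v0,v0+26,1)]
    print(u,[c for c in col][:26:1] if u==345 else "")
```

```text
330 
345 [(86, np.float64(69.0), 0.102, [0, 204, 222]), (87, np.float64(67.0), 0.102, [0, 202, 223]), (88, np.float64(67.0), 0.097, [0, 204, 222]), (89, np.float64(62.0), 0.103, [0, 202, 223]), (90, np.float64(59.0), 0.104, [0, 205, 223]), (91, np.float64(58.0), 0.1, [0, 201, 225]), (92, np.float64(55.0), 0.102, [0, 202, 223]), (93, np.float64(54.0), 0.1, [0, 202, 223]), (94, np.float64(50.0), 0.104, [0, 204, 222]), (95, np.float64(49.0), 0.1, [0, 200, 224]), (96, np.float64(46.0), 0.101, [0, 202, 223]), (97, np.float64(43.0), 0.103, [0, 201, 223]), (98, np.float64(41.0), 0.103, [0, 202, 224]), (99, np.float64(40.0), 0.099, [0, 200, 224]), (100, np.float64(38.0), 0.099, [1, 202, 223]), (101, np.float64(35.0), 0.1, [0, 201, 223]), (102, np.float64(32.0), 0.101, [0, 200, 224]), (103, np.float64(29.0), 0.103, [0, 202, 213]), (104, np.float64(27.0), 0.103, [1, 198, 198]), (105, np.float64(24.0), 0.103, [1, 198, 196]), (106, np.float64(24.0), 0.098, [1, 196, 198]), (107, np.float64(20.0), 0.102, [1, 199, 196]), (108, np.float64(19.0), 0.099, [1, 197, 197]), (109, np.float64(15.0), 0.103, [1, 198, 196]), (110, np.float64(14.0), 0.101, [1, 197, 197]), (111, np.float64(12.0), 0.099, [1, 197, 197])]
360 
372
```

View pics/t21.png

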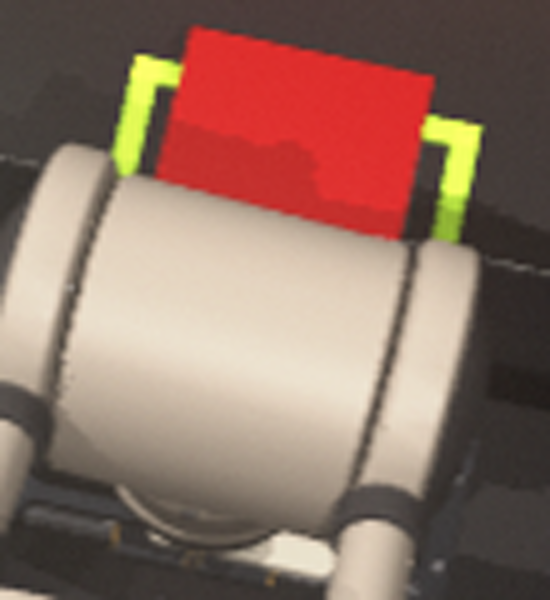

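The lid stands at bay x +76 mm, so the middle is about -4.5 mm from the mark, with the slope under 0.3°. I'll back away and check from a clear view.

```bash
python3 -m crank '[[0,0,10,0,0],[0,-2,25,0,0],[0,-25,25,0,0],[0,-35,20,0,0],[0,-35,20,0,0],[0,-35,15,0,0],[0,-35,10,0,0],[0,0,0,0,0]]' 20
python3 - <<'E'
from h import *
s=state(); print(s["position"],s["force"])
lid()
t=cam("top"); s=cam("side"); w=cam("wrist")
crop(t,290,75,400,215,4,"pics/t22.png"); crop(s,200,120,330,230,6,"pics/s22.png"); cv2.imwrite("pics/w22.png",w["bgr"])
W=cloud(w)
for f,n in((w,"wrist"),(t,"top"),(s,"side")):
    W=cloud(f); h=f["hsv"]
    D=W[(abs(W[...,2]-.04)<.005)&(h[...,1]<70)&(h[...,2]>70)&(W[...,0]>.62)&(W[...,0]<.76)&(abs(W[...,1])<.1)]
    if len(D)>20:
        b=Bf(D); print(n,"deck",len(D),np.percentile(b[:,0],[1,5,95]).round(1),np.percentile(b[:,1],[1,99]).round(1))
    Y=W[(mask(f,(20,60,100),(32,255,255))>0)&(W[...,2]>.125)&(W[...,2]<.155)&(W[...,0]>.6)&(W[...,0]<.7)&(abs(W[...,1])<.05)]
    if len(Y)>5: b=Bf(Y); print(n,"handle top",len(Y),b.min(0).round(1),b.max(0).round(1))
E
```

```text
time: 19.95
position: [0.4716, 0.0092, 0.2703]
eef_rot: [[0.126, -0.988, 0.093], [-0.009, 0.093, 0.996], [-0.992, -0.127, 0.003]]
force: [1.7, 0.0, 0.2]
gripper_width: 0.0004
[0.47164452 0.0091536  0.27027355] [1.67840229 0.04756339 0.15551131]
top front 76.4 rear -3.8 y -57.1 54.3 front slope deg 0.27
side front 76.5 rear -49.4 y -53.8 58.7 front slope deg -0.29
top deck 464 [-82.2 -81.2 -47.5] [-60.2  57.4]
top handle top 124 [-134.    -9.2] [-94.6   6.2]
side deck 262 [-83.  -81.7 -27.7] [-49.   61.8]
side handle top 122 [-133.5   -6.6] [-98.9  11.1]
```

View pics/t22.png

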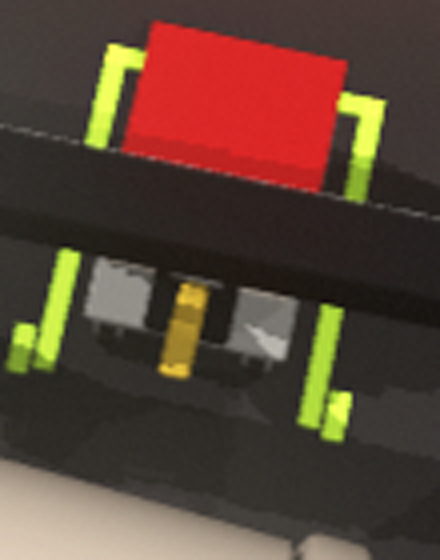

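View pics/s22.png

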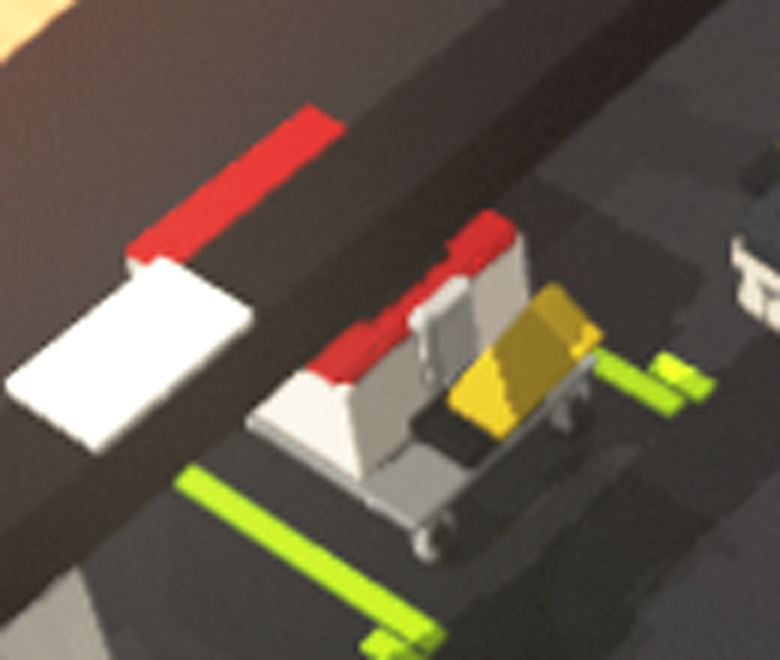

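View pics/w22.png

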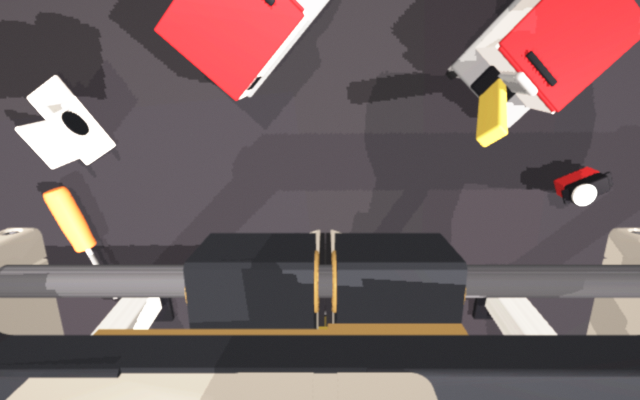

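Run:
```python
from h import *
s=state(); print(s["time"],s["force"],abs(np.array(s["dq"])).max())
print(hand_in())
```

```text
20.2 [-0.30587159  0.219834   -0.01041695] 0.8486924749484079
the job is handed in; nothing more can be done
None
```

The caddy is parked in the bay with the lid shut, and the job was handed in at 20.2 s of the 48 s allowed. The hand-in gave no verdict.

**What I did**
- **Lid:** I pressed it shut; the force reached about 13 N. Its plane then measured level within 0.008 rad in two views.
- **First roll:** I took the handle and rolled straight ahead for about 105 mm. The rear right castor stayed about 30° off because my 25 N grip was rolling that wheel slightly off the bench.
- **Second run:** I softened the grip to 8 N and drew the caddy back onto the bay's axis, turning it square as it went. After a small sideways wiggle I pushed it straight in. With about 77 mm to go, both rear castors trailed straight in the wrist view.
- **Last 50 mm:** I did not hold the handle for this part. The moves cannot set the hand's lean directly, so I let go and pushed the rear corner of the handle with closed fingers. The hand leaned about 7.5°, well short of the 30–45° you described. I then backed clear.

**Last checks**
- **Along the bay:** the views put the caddy's middle 1 to 5 mm short of the mark. The lid edge gave about 4.5 mm, the deck and handle 1 to 2 mm.
- **Across the bay:** the top view gave about -1.5 mm and the side view about +2 to +3 mm. They disagree, but both are inside the 15 mm limit.
- **Square:** within about 0.3°.
- **Rear castors:** both still trailed straight in the last pictures.
- **Clear of the robot:** nothing was held and the arm touched nothing.

**Not confirmed**
- **Front castors:** I never saw them clearly. I am relying on their having made the same straight run of about 130 mm.
- **Joint 3:** while I was trying to get more lean, it read 2.04° against its 2.07° lower limit for a moment. I backed it off at once, but it may count as passing its range.

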